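# Load the dosing station with refill cartridges from the latched case

### The job

Move the carton that lies on the grey case into the black basket, swing the case's latch lever free and open its lid right up. Plug every refill cartridge in the case (there may be two or three) into a coupler of its own on the dosing station: stand it nose down in the mouth, pull that coupler's sleeve back by pushing its thumb pad right down so that the plug drops fully home, then let the sleeve spring fully forward to lock it. Finally shut the lid, swing the latch lever back upright over it, and leave the other things on the counter as they are.

Things in the scene. Friction and masses are not known exactly. Their poses are not given: they have to be found in the camera images.
- case: Grey lidded tub fixed to the table, 150 mm deep (its x), 250 wide (y), 145 high to the rim, walls 5 mm. Origin: centre of its underside; x points from the front (latch, lid handle) to the lid's hinge side, z up. A rack inside has three pockets at x = 0, y = -75, 0, +75 mm; one may be empty.
- lid (a joint): Lid angle, rad: 0 shut, grows as the front is lifted, upright at 1.57, stop at 1.9. Grey plate 152 x 252 x 8 mm, top 153 mm above the table when shut; its hinge line runs along the case's y at x = +75, z = 149 mm. Stiff hinge: stays where it is left, takes about 4 N at the handle. Held shut by the latch hook.
- lid_handle (a point): Middle of the lid's handle, a round steel bar 10 mm thick, 70 long, along the case's y, 188 mm from the hinge line in the plane of the lid, 37 mm in front of its front edge, at the case's y = +55 mm; moves with the lid. Free all round: can be pinched from above across the bar and taken round the hinge, the bar turning between the fingers.
- latch (a joint): Latch lever angle, rad: 0 upright with its hook over the lid's front edge; grows as its upper end swings away from the case (to the case's -x) and down, to a stop at 1.3 where it juts out in front. Stays where it is left. Its pivot axis runs along the case's y at x = -85, y = -75, z = 115 mm of the case.
- latch_grip (a point): Point near the upper end of the latch lever, a steel strip 22 mm wide (along the case's y) and 6 thick that reaches 82 mm from its pivot; this point is 70 mm from the pivot, 32 mm above the lid's top when latched; moves with the lever. The strip can be pinched across its 22 mm width from above.
- carton: Plain cardboard carton, 50 mm (its x) by 90 (y) by 45 high, about 90 g, at the start lying on the shut lid of the case. Origin: centre of its underside.
- basket: Low black slatted basket fixed to the table, 160 mm (its x) by 133 (y) outside, wall 4, height 35, inner floor 4 mm above the table. Origin: centre of its underside.
- station: Dosing station fixed to the table: base plate, white housing along the back (x beyond +70 mm, 110 high), in front three upright couplers at x = 0, y = -85, 0, +85 mm. Each sleeve has a thumb pad, a brass disc 38 mm across, centred 82 mm from its coupler's axis on the -x side, top 66 mm above the table when forward. Origin: under the middle coupler, z up.
- mouth0 (a point): Centre of the mouth of coupler 0 (station y = -85 mm), 77 mm above the table: upright steel tube, outside 47 mm, bore 34 mm, open at the top. Two jaws close the bore 27 mm below the mouth while the sleeve is forward, and draw aside when it is pulled back.
- sleeve0 (a joint): Travel of the brass sleeve round coupler 0, m: 0 forward (up), 0.012 fully back (down, at its stop); pushing its thumb pad down pulls it back. A spring of 4 N (forward) to 8 N (back) returns it when let go. The jaws are clear from 0.010 on. It cannot come fully forward while a plug is only part-way in.
- mouth1 (a point): Centre of the mouth of coupler 1 (station y = +0 mm), 77 mm above the table: upright steel tube, outside 47 mm, bore 34 mm, open at the top. Two jaws close the bore 27 mm below the mouth while the sleeve is forward, and draw aside when it is pulled back.
- sleeve1 (a joint): Travel of the brass sleeve round coupler 1, m: 0 forward (up), 0.012 fully back (down, at its stop); pushing its thumb pad down pulls it back. A spring of 4 N (forward) to 8 N (back) returns it when let go. The jaws are clear from 0.010 on. It cannot come fully forward while a plug is only part-way in.
- mouth2 (a point): Centre of the mouth of coupler 2 (station y = +85 mm), 77 mm above the table: upright steel tube, outside 47 mm, bore 34 mm, open at the top. Two jaws close the bore 27 mm below the mouth while the sleeve is forward, and draw aside when it is pulled back.
- sleeve2 (a joint): Travel of the brass sleeve round coupler 2, m: 0 forward (up), 0.012 fully back (down, at its stop); pushing its thumb pad down pulls it back. A spring of 4 N (forward) to 8 N (back) returns it when let go. The jaws are clear from 0.010 on. It cannot come fully forward while a plug is only part-way in.
- cartridgeA: Refill cartridge, 135-240 g, stands nose down in a case pocket, or absent (None). Origin: flat nose end; z up its axis. Nose 32 mm thick, z 0-44; body 50 thick, 44-74; grip 34 thick, 74-116. Origin height: 6 in the pocket; 50 in a coupler with sleeve forward (it stands there on the jaws); 33 when home: it drops there by its weight when the sleeve is pulled right back.
- cartridgeB: Another refill cartridge exactly like cartridgeA, in another pocket of the case, or absent (None).
- cartridgeC: Another refill cartridge exactly like cartridgeA, in another pocket of the case, or absent (None).
- soap: Bystander, not part of the job: clear soap bottle 60 mm thick, 160 mm tall. Origin: centre of its underside.
- mug: Bystander, not part of the job: white mug 72 mm across, 85 mm tall. Origin: centre of its underside.
- jar: Bystander, not part of the job: glass jar 70 mm across, 80 mm tall. Origin: centre of its underside.
- tape: Bystander, not part of the job: roll of paper tape 90 mm across, 25 mm high. Origin: centre of its underside.
- bowl: Bystander, not part of the job: steel bowl 130 mm across, 55 mm high. Origin: centre of its underside.
Things that resemble listed ones, but are neither listed nor needed, are in the scene too. Of the things shaped like the carton, the cardboard one is meant.

How it is judged (in metres and radians):
On the way, in this order (a step that is already met when the one before it is completed fails the run):
1. the latch lever is swung free (past 1.0 rad) (value of joint latch above 1 rad), for 0.2 s.
2. the lid is open (past 1.4 rad) (value of joint lid above 1.4 rad), for 0.2 s.
3. a coupler's sleeve is pulled back (past 10 mm) and its plug drops in (((value of joint sleeve0 above 0.01 m and horizontal distance between cartridgeA and mouth0 below 0.008 m and z of cartridgeA in the frame of station below 0.04 m) or (value of joint sleeve0 above 0.01 m and horizontal distance between cartridgeB and mouth0 below 0.008 m and z of cartridgeB in the frame of station below 0.04 m) or (value of joint sleeve0 above 0.01 m and horizontal distance between cartridgeC and mouth0 below 0.008 m and z of cartridgeC in the frame of station below 0.04 m) or (value of joint sleeve1 above 0.01 m and horizontal distance between cartridgeA and mouth1 below 0.008 m and z of cartridgeA in the frame of station below 0.04 m) or (value of joint sleeve1 above 0.01 m and horizontal distance between cartridgeB and mouth1 below 0.008 m and z of cartridgeB in the frame of station below 0.04 m) or (value of joint sleeve1 above 0.01 m and horizontal distance between cartridgeC and mouth1 below 0.008 m and z of cartridgeC in the frame of station below 0.04 m) or (value of joint sleeve2 above 0.01 m and horizontal distance between cartridgeA and mouth2 below 0.008 m and z of cartridgeA in the frame of station below 0.04 m) or (value of joint sleeve2 above 0.01 m and horizontal distance between cartridgeB and mouth2 below 0.008 m and z of cartridgeB in the frame of station below 0.04 m) or (value of joint sleeve2 above 0.01 m and horizontal distance between cartridgeC and mouth2 below 0.008 m and z of cartridgeC in the frame of station below 0.04 m))), for 0.05 s.
At the end, for the whole second after the job is handed in: Each cartridge in a coupler, within 5 mm and 0.08 rad of its axis, nose end under 37 mm up (home: 33), at rest; all sleeves forward within 2 mm; lid shut within 0.06 rad; latch upright within 0.15 rad; carton at rest in the basket, within 55 mm of its centre, under 60 mm up (((horizontal distance between cartridgeA and mouth0 below 0.005 m and z of cartridgeA in the frame of station below 0.037 m and angle between cartridgeA's own z axis and vertical below 0.08 rad and value of joint sleeve0 below 0.002 m) or (horizontal distance between cartridgeA and mouth1 below 0.005 m and z of cartridgeA in the frame of station below 0.037 m and angle between cartridgeA's own z axis and vertical below 0.08 rad and value of joint sleeve1 below 0.002 m) or (horizontal distance between cartridgeA and mouth2 below 0.005 m and z of cartridgeA in the frame of station below 0.037 m and angle between cartridgeA's own z axis and vertical below 0.08 rad and value of joint sleeve2 below 0.002 m)) and ((horizontal distance between cartridgeB and mouth0 below 0.005 m and z of cartridgeB in the frame of station below 0.037 m and angle between cartridgeB's own z axis and vertical below 0.08 rad and value of joint sleeve0 below 0.002 m) or (horizontal distance between cartridgeB and mouth1 below 0.005 m and z of cartridgeB in the frame of station below 0.037 m and angle between cartridgeB's own z axis and vertical below 0.08 rad and value of joint sleeve1 below 0.002 m) or (horizontal distance between cartridgeB and mouth2 below 0.005 m and z of cartridgeB in the frame of station below 0.037 m and angle between cartridgeB's own z axis and vertical below 0.08 rad and value of joint sleeve2 below 0.002 m)) and ((horizontal distance between cartridgeC and mouth0 below 0.005 m and z of cartridgeC in the frame of station below 0.037 m and angle between cartridgeC's own z axis and vertical below 0.08 rad and value of joint sleeve0 below 0.002 m) or (horizontal distance between cartridgeC and mouth1 below 0.005 m and z of cartridgeC in the frame of station below 0.037 m and angle between cartridgeC's own z axis and vertical below 0.08 rad and value of joint sleeve1 below 0.002 m) or (horizontal distance between cartridgeC and mouth2 below 0.005 m and z of cartridgeC in the frame of station below 0.037 m and angle between cartridgeC's own z axis and vertical below 0.08 rad and value of joint sleeve2 below 0.002 m)) and value of joint each of sleeve0, sleeve1, sleeve2 below 0.002 m and value of joint lid below 0.06 rad and value of joint latch below 0.15 rad and horizontal distance between carton and basket below 0.055 m and height (world z) of carton below 0.06 m and linear speed of each of carton, cartridgeA, cartridgeB, cartridgeC below 0.02 m/s); the robot touches nothing.
It fails at once if a bystander is moved more than 40 mm or knocked over (distance of any of soap, mug, jar, tape, bowl from where it was at the start of the episode above 0.04 m or angle between any of soap, mug, jar, tape, bowl's own z axis and vertical above 0.5 rad).
Of cartridgeA, cartridgeB, cartridgeC only 2 to 3 are there at a start; the rules pass over those that are not, and their reading is None.
At some moment in a run one of carton may be knocked a few centimetres aside while the robot is not near it.
Once in a run the grip may slacken for a moment while it holds something.
It also fails if it takes over 210 s, if anything falls off the work surface, if the arm or the gripper's body presses on something with over 40 N, if the wrist force passes 120 N, or if a joint passes its speed limit or range.

### The arm

A 6-joint arm with a two-finger parallel gripper is mounted at the origin on the work surface. World frame = base frame: x ahead of the robot, y to its left, z up, the work surface at z = 0. Lengths are in m, angles in degrees, forces in N, time in s.
With the tool pointing down it reaches from about 0.3 to 0.75 m from the base axis. Payload 8.5 kg.
Tool frame: the origin (TCP) lies between the finger pads; the fingertips stand 14 mm ahead of it and the grasp point (between the pads) lies 5 mm behind it; x points along the fingers, z is the direction in which the jaws open and shut, and the axes are right-handed (so a half turn about x gives the same grasp; the last joint's range is limited). The gripper opens to 85 mm and grips with 20 to 120 N. Pads are 22 mm wide; open, the fingers measure 114 mm over their backs; the gripper's body (76 mm by 85 mm) begins 54 mm behind the grasp point. The pads swing forward as they close: fully open they stand 13 mm farther back than shut.
Start: joints at [-76.965, 21.807, 74.336, -0, 83.858, -12.336], TCP at [0.236, -0.497, 0.245] pointing down, gripper open.
Joint ranges: [-178.18, 178.18], [-50.72, 133.34], [12.68, 142.11], [-81.47, 261.47], [9.98, 163.14], [-165.26, 165.26]. Speed limits (degrees/s): [136.94, 136.94, 180, 180, 180, 180].

### API

Orientations are given as a 3x3 rotation matrix whose columns are the frame's x, y, z axes.
In Python, from rig import env gives the robot as it stands.
- The arm moves only by the shell command python3 -m jog 'ROWS' [FORCE]. ROWS is JSON, a list of rows, each a list of 5 numbers: the opening, from -1 (shut) to 1 (fully open), so that 0 is half open, then the shift along the tool's x, y, z in m, then the turn about the tool's x in rad. In form: [[claw, dx, dy, dz, yaw], ...]. A call has 1 to 20 rows; each row is the pose to reach, as a shift and turn from the pose commanded when the call began, along the tool's axes at that moment; what a row does not reach only later rows make up. A row lasts 1/10 s, in which the tool goes at most 50 mm and 8.59 degrees, less where a joint would pass 70% of its speed; a pose out of reach is approached as far as the arm can. A call with a gripper value outside its range is refused whole. The fingers move at their own pace and stop on an object; FORCE is the grip in N (left out, the last holds). Time passes only in rows, so rows that repeat a pose let the fingers close. It gives the time, the measured TCP pose, the force and the opening at its end, in the units of the state.
- env.observe(): the state, without advancing time (a new reading comes with each control period).
- env.get_image(name): name is "side" or "top"; returns the picture (420x560x3 uint8, red, green, blue); there is no depth.
- env.camera_model(name): a dict with "fx", "fy", "cx", "cy" (pixels), "origin" and "orientation" of the camera in the world. Camera axes: x right, y up, looking along -z (the intrinsics and any distortion apply to the point x, -y, -z); pixel columns grow to the right and rows downward; lengths in m; the calibration is good to about 2 mm. A picture is of the moment at which its call begins. camera_model takes no time and is no camera call.
- env.close_job(): hands the job in, once; it reports no verdict.
The state is a dict: "time_s": time; "q": joint angles; "qvel": joint speeds; "joint_efforts": joint torques, N m; "position": TCP position; "tool_rot": TCP orientation; "ft_force": force on the tool from outside, world axes, zero at the start; "wrist_torque": the same for the moment, N m; "grip_width": finger opening in m.
Only numpy, scipy, OpenCV 4.12 (cv2) and the standard library are available. Lean on these libraries where they do the work, as an engineer would, in place of code of your own. Each camera call takes 0.05 s, during which the arm holds its last target.

## Working session

There is one attempt and no reset: what is moved stays moved. The work goes in short steps, Python scripts to look and compute and a shell command to move; the robot and the scene stay as the last step left them, time stands still between calls to the robot, and variables do not carry over. Pictures are saved under pics/ and viewed, and the job is handed in when it is done.

```bash
ls; mkdir -p pics; python3 - <<'E'
from rig import env
import cv2
o=env.observe()
for k in o: print(k,o[k])
for n in("side","top"):
    im=env.get_image(n); cv2.imwrite(f"pics/{n}0.png",im[:,:,::-1]); print(n,env.camera_model(n))
E
```

```text
pics
time_s 0.0
q [-7.69655770e+01  2.18402284e+01  7.43840896e+01  1.75053820e-03
  8.38577371e+01 -1.23359664e+01]
qvel [-0.07194849 -0.02117779  0.02771577 -0.01842439  0.05574144 -0.03836084]
joint_efforts [-1.00928526e-03 -4.48464060e+01 -2.31277120e+01 -2.68344284e-04
  4.73734035e-03 -1.16209711e-05]
position [ 0.23559908 -0.49668883  0.24472281]
tool_rot [[-2.93402702e-04  9.03558306e-01  4.28465054e-01]
 [ 1.40208122e-03  4.28465023e-01 -9.03557280e-01]
 [-9.99998974e-01  3.35636658e-04 -1.39257493e-03]]
ft_force [-0.12633957  0.64375124  0.16205357]
wrist_torque [-0.01851675  0.01130776  0.01925392]
grip_width 0.08565701898350368
side {'fx': 537.2891930646159, 'fy': 537.2891930646159, 'cx': 278.8474296075667, 'cy': 213.81331545814473, 'origin': array([1.69077613, 1.08126941, 1.25342796]), 'orientation': array([[-0.68666382, -0.42326296,  0.59105099],
       [ 0.72689207, -0.38745963,  0.5670123 ],
       [-0.01098691,  0.81897711,  0.573721  ]])}
top {'fx': 400.0957285189773, 'fy': 400.0957285189773, 'cx': 277.83837081479584, 'cy': 213.01592314367886, 'origin': array([ 0.35344096, -0.00343688,  1.39770935]), 'orientation': array([[ 0.02451377,  0.98351234, -0.17917186],
       [-0.9996489 ,  0.0259187 ,  0.00550422],
       [ 0.01005737,  0.17897403,  0.98380239]])}
```

View pics/side0.png

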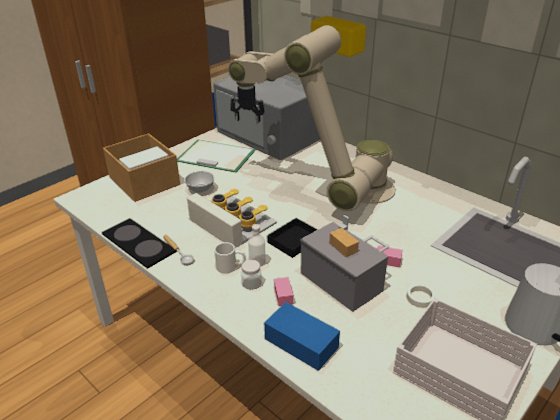

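View pics/top0.png

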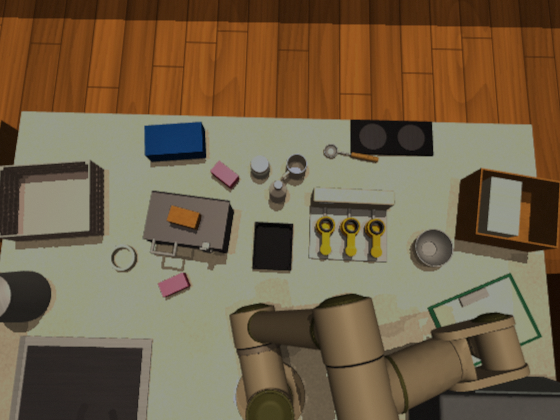

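The top view shows the grey case with the orange-brown carton at (184,217), two pink look-alike boxes at (225,175) and (174,285), the black basket at (273,246) and the station at (350,225). I'll enlarge these areas.

```bash
cat > h.py <<'E'
import numpy as np, cv2
from rig import env
def snap(n,tag,crop=None,s=1):
    im=env.get_image(n); cv2.imwrite(f"pics/{tag}_full.png",im[:,:,::-1])
    if crop:
        x0,y0,x1,y1=crop; cv2.imwrite(f"pics/{tag}.png",cv2.resize(im[y0:y1,x0:x1,::-1],None,fx=s,fy=s,interpolation=cv2.INTER_CUBIC))
    return im
def crop(src,tag,c,s):
    im=cv2.imread(f"pics/{src}.png"); x0,y0,x1,y1=c
    cv2.imwrite(f"pics/{tag}.png",cv2.resize(im[y0:y1,x0:x1],None,fx=s,fy=s,interpolation=cv2.INTER_CUBIC))
def unproj(n,u,v,z):
    m=env.camera_model(n); R=np.array(m["orientation"]);o=np.array(m["origin"])
    d=R@np.array([(u-m["cx"])/m["fx"],-(v-m["cy"])/m["fy"],-1.0])
    t=(z-o[2])/d[2]; return o+t*d
def proj(n,p):
    m=env.camera_model(n); R=np.array(m["orientation"]);o=np.array(m["origin"])
    c=R.T@(np.array(p,float)-o)
    return np.array([m["cx"]+m["fx"]*c[0]/-c[2], m["cy"]-m["fy"]*c[1]/-c[2]])
def frame(o,yaw):
    c,s=np.cos(yaw),np.sin(yaw)
    return lambda x,y,z: np.array([o[0]+c*x-s*y,o[1]+s*x+c*y,z])
E
python3 -c "
from h import *
print(env.camera_model('top').keys())
crop('top0','ct_case',(130,175,260,305),5)
crop('top0','ct_st',(290,170,410,280),6)
crop('side0','cs_case',(260,200,420,310),5)
crop('side0','cs_st',(150,170,300,290),5)
"
```

```text
dict_keys(['fx', 'fy', 'cx', 'cy', 'origin', 'orientation'])
```

View pics/ct_case.png

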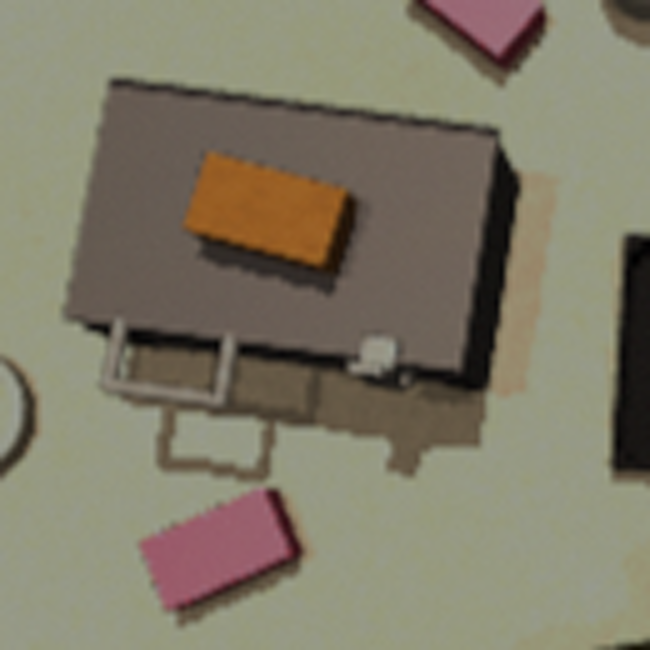

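View pics/ct_st.png

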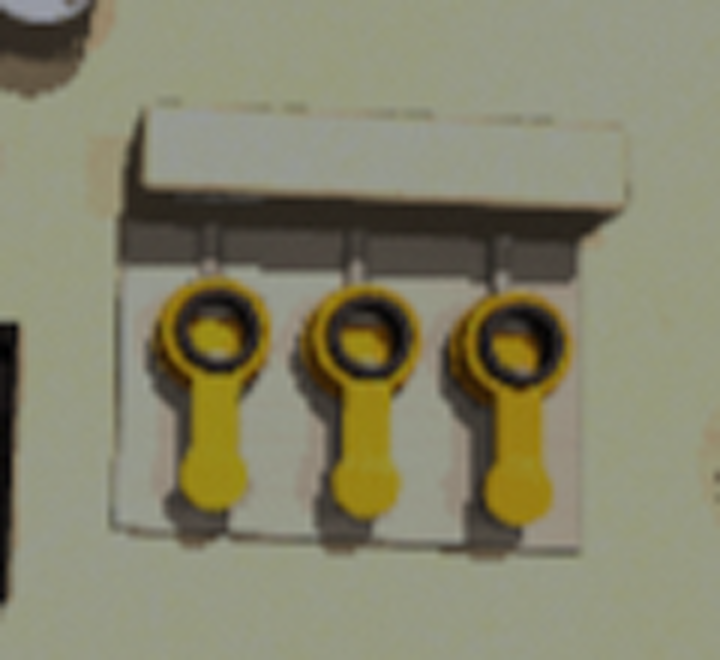

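View pics/cs_case.png

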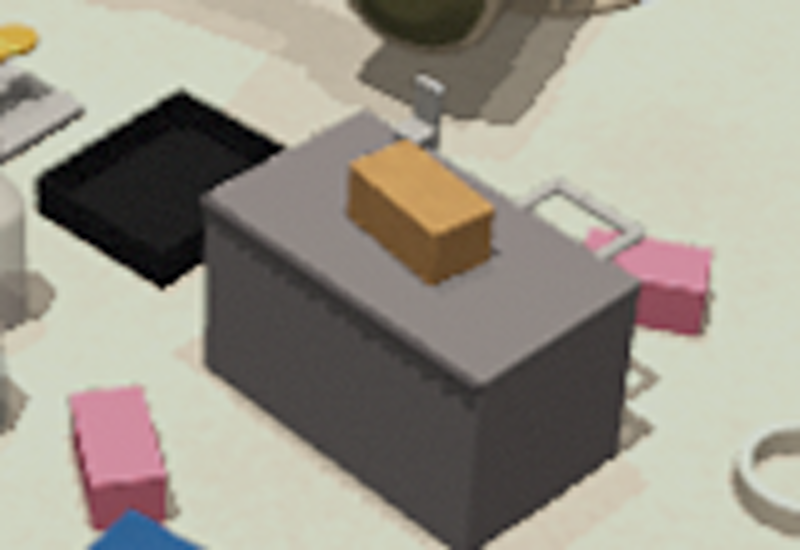

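View pics/cs_st.png

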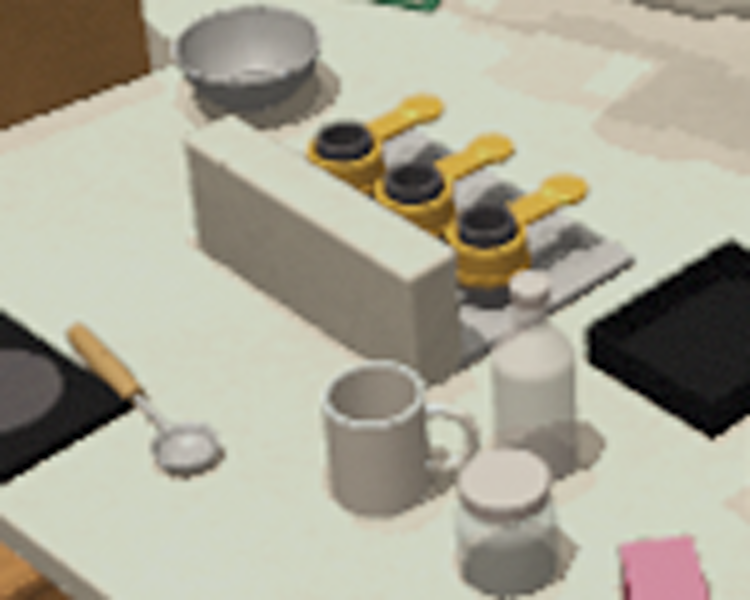

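The carton is the cardboard-brown one on the lid at top (184,217) and side (343,239). The two pink boxes, at top (225,175) and (174,285), have the same shape but the wrong colour and lie on the counter. Next I'll fit the poses.

```bash
cat > fit.py <<'E'
from h import *
from scipy.optimize import least_squares
def fit(obs,x0):
    # obs: (cam,u,v,(x,y,z)); pose x,y,yaw
    def r(p):
        f=frame(p[:2],p[2]); return np.concatenate([proj(c,f(*q))-np.array([u,v]) for c,u,v,q in obs])
    s=least_squares(r,x0,loss='soft_l1'); return s.x,r(s.x).reshape(-1,2)
E
python3 - <<'E'
from fit import *
np.set_printoptions(precision=4,suppress=True)
T=lambda pts,ox,oy,s:[(ox+a/s,oy+b/s) for a,b in pts]
L=[(.076,.126,.153),(.076,-.126,.153),(-.076,-.126,.153),(-.076,.126,.153)]
case=[('top',*uv,q) for uv,q in zip(T([(112,80),(498,130),(463,372),(68,318)],130,175,5),L)]
case+=[('side',*uv,q) for uv,q in zip(T([(483,383),(205,200),(365,112),(637,287)],260,200,5),L)]
p,r=fit(case,[.35,.2,0]); print('case',p,np.degrees(p[2]));print(r)
M=[(0,.085,.077),(0,0,.077),(0,-.085,.077),(-.082,.085,.066),(-.082,0,.066),(-.082,-.085,.066)]
st=[('top',*uv,q) for uv,q in zip(T([(217,330),(364,337),(516,345),(214,481),(366,488),(518,494)],290,170,6),M)]
st+=[('side',*uv,q) for uv,q in zip(T([(489,226),(413,182),(343,140),(565,188),(490,150),(418,107)],150,170,5),M)]
p,r=fit(st,[.35,-.2,0]); print('st',p,np.degrees(p[2]));print(r)
c=[('top',*uv,q) for uv,q in zip(T([(208,152),(350,187),(325,265),(186,227)],130,175,5),[(.025,.045,.198),(.025,-.045,.198),(-.025,-.045,.198),(-.025,.045,.198)])]
c+=[('side',*uv,q) for uv,q in zip(T([(432,235),(348,170),(405,142),(493,210)],260,200,5),[(.025,.045,.198),(.025,-.045,.198),(-.025,-.045,.198),(-.025,.045,.198)])]
p,r=fit(c,[.35,.2,0]); print('carton',p,np.degrees(p[2]));print(r)
crop('top0','ct_b',(235,150,330,280),6)
E
```

```text
case [ 0.5515  0.2775 -0.1061] -6.081425874416976
[[-1.3182  0.1055]
 [-0.1719  0.3619]
 [-0.603  -0.5864]
 [-1.6365 -0.3959]
 [-1.0434 -0.3852]
 [-1.0901 -1.6265]
 [-0.9737 -1.5791]
 [ 0.6255 -2.11  ]]
st [ 0.5563 -0.2565 -0.0079] -0.4508810082255901
[[-0.52    0.1682]
 [ 0.3881 -0.1455]
 [ 0.4497 -0.6264]
 [-0.7113 -0.1685]
 [-0.5625 -0.4863]
 [-0.427  -0.6378]
 [-0.0953 -1.8712]
 [ 0.164  -1.5421]
 [-0.1023 -1.2306]
 [-0.0037 -0.7391]
 [ 0.088  -1.2509]
 [ 0.2362 -0.4055]]
carton [ 0.5542  0.2782 -0.2344] -13.43068509713398
[[-0.5215 -0.662 ]
 [-0.6183 -0.1821]
 [-0.4256 -0.0547]
 [-1.1208 -0.0312]
 [-0.1909 -0.9056]
 [-0.8806 -2.1582]
 [-0.2377 -1.6529]
 [-0.1383 -1.369 ]]
```

View pics/ct_b.png

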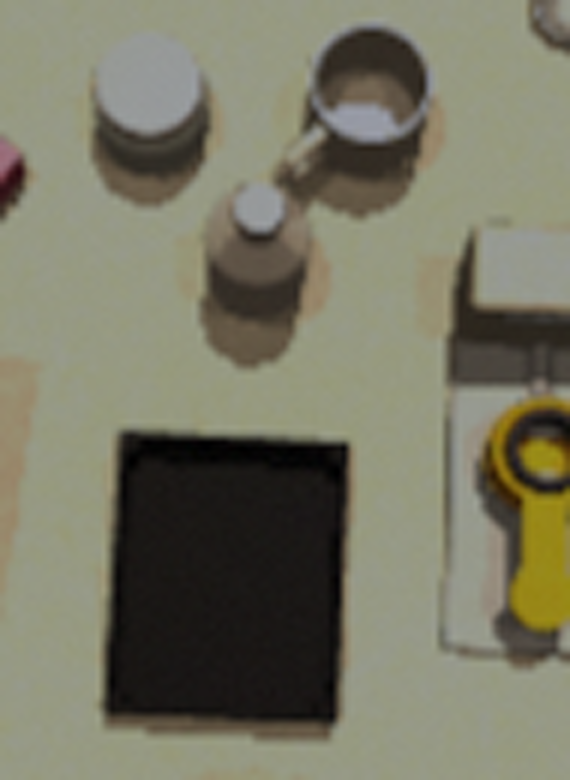

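```bash
cat >> h.py <<'E'
def todo(p,psi=None,tag=''):
    """print tool-axis shift from measured pose to world target p (TCP), psi = world yaw(deg) of tool y"""
    o=env.observe(); R=np.array(o['tool_rot']); d=R.T@(np.array(p)-np.array(o['position']))
    cur=np.degrees(np.arctan2(R[1,1],R[0,1])); yaw=0
    if psi is not None: yaw=-np.radians((psi-cur+180)%360-180)
    print(tag,'d',np.round(d,4),'yaw',round(yaw,4),'| cur psi',round(cur,2),'pos',np.round(o['position'],4),'t',round(o['time_s'],2),'w',round(o['grip_width'],4),'q6',round(o['q'][5],1))
E
python3 - <<'E'
from fit import *
np.set_printoptions(precision=4,suppress=True)
T=lambda pts,ox,oy,s:[(ox+(a+.5)/s-.5,oy+(b+.5)/s-.5) for a,b in pts]
b=[('top',*uv,q) for uv,q in zip(T([(122,432),(350,443),(336,720),(105,712)],235,150,6),[(.08,.0665,.035),(.08,-.0665,.035),(-.08,-.0665,0),(-.08,.0665,0)])]
p,r=fit(b,[.45,0,0]); print('basket',p,np.degrees(p[2]));print(r)
for n,(u,v),z in [('soap',(278,187),.16),('mug',(297,163),.085),('jar',(260,164),.08),('tape',(123,258),.025),('bowl',(433,247),.055)]: print(n,unproj('top',u,v,z))
todo((.554,.278,.28),76.6,'carton above')
E
```

```text
basket [ 0.4893  0.004  -0.0251] -1.4354523690348968
[[-0.3741 -0.4256]
 [ 0.1569 -0.3097]
 [ 0.0353  0.7018]
 [ 0.1641  0.0986]]
soap [ 0.663  -0.0088  0.16  ]
mug [ 0.7678 -0.0719  0.085 ]
jar [0.7623 0.0544 0.08  ]
tape [0.4339 0.512  0.025 ]
bowl [ 0.4953 -0.5369  0.055 ]
carton above d [-0.0343  0.6196 -0.5636] yaw -0.8941 | cur psi 25.37 pos [ 0.2356 -0.4967  0.2448] t 0.1 w 0.0854 q6 -12.3
```

```bash
python3 -m jog '[[1,-0.034,0.2,-0.18,-0.3],[1,-0.034,0.4,-0.36,-0.6],[1,-0.034,0.62,-0.564,-0.894],[1,-0.034,0.62,-0.564,-0.894],[1,-0.034,0.62,-0.564,-0.894],[1,-0.034,0.62,-0.564,-0.894],[1,-0.034,0.62,-0.564,-0.894],[1,-0.034,0.62,-0.564,-0.894],[1,-0.034,0.62,-0.564,-0.894],[1,-0.034,0.62,-0.564,-0.894],[1,-0.034,0.62,-0.564,-0.894],[1,-0.034,0.62,-0.564,-0.894],[1,-0.034,0.62,-0.564,-0.894],[1,-0.034,0.62,-0.564,-0.894],[1,-0.034,0.62,-0.564,-0.894],[1,-0.034,0.62,-0.564,-0.894],[1,-0.034,0.62,-0.564,-0.894],[1,-0.034,0.62,-0.564,-0.894],[1,-0.034,0.62,-0.564,-0.894],[1,-0.034,0.62,-0.564,-0.894]]'
python3 - <<'E'
from fit import *
np.set_printoptions(precision=4,suppress=True)
todo((.554,.278,.28),76.6)
print(env.observe()['q'])
for n in('top','side'): print(n,proj(n,env.observe()['position']+np.array([0,0,-.014])))
snap('top','t1',(120,170,260,290),5); snap('side','s1',(260,130,420,310),4)
E
```

```text
time_s: 2.1
position: [0.554, 0.2774, 0.2792]
tool_rot: [[-0.001, 0.233, 0.973], [-0.0, 0.973, -0.233], [-1.0, -0.001, -0.0]]
ft_force: [0.9, -0.1, -0.0]
grip_width: 0.0858
 d [-0.0008  0.0006 -0.0001] yaw -0.0009 | cur psi 76.55 pos [0.554  0.2774 0.2792] t 2.1 w 0.0858 q6 29.1
[15.6749 27.9929 58.5457 -0.0132 93.4997 29.1272]
top [177.7752 212.3873]
side [344.529  219.1022]
```

View pics/t1.png

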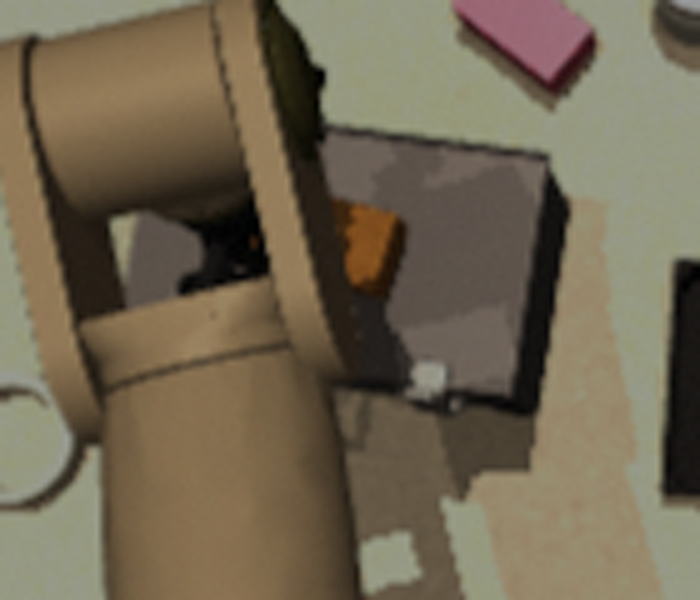

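View pics/s1.png

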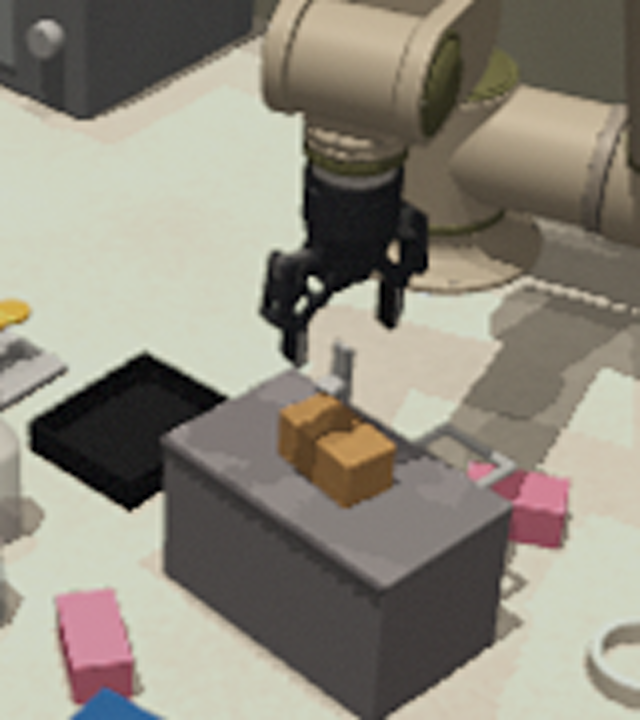

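The top and side views show the open gripper centred over the brown carton, which is at side (345,246). I'll descend and grip it.

```bash
python3 -m jog '[[1,0.03,0,0,0],[1,0.06,0,0,0],[1,0.09,0,0,0],[1,0.103,0,0,0],[1,0.103,0,0,0],[-0.3,0.103,0,0,0],[-0.3,0.103,0,0,0],[-0.3,0.103,0,0,0],[-0.3,0.103,0,0,0],[-0.3,0.103,0,0,0]]' 30
python3 -m jog '[[-0.3,-0.03,0,0,0],[-0.3,-0.07,0,0,0],[-0.3,-0.1,0,0,0],[-0.3,-0.1,0,0,0]]'
python3 - <<'E'
from h import *
snap('side','s2',(260,130,420,310),4)
# basket at .4893,.004 yaw -1.44 ; jaw axis along basket x -> psi = 90-1.4
todo((.489,.004,.26),88.6,'basket above')
todo((.489,.004,.045),88.6,'basket low')
E
```

```text
time_s: 3.2
position: [0.5546, 0.2783, 0.1778]
tool_rot: [[0.002, 0.232, 0.973], [0.0, 0.973, -0.232], [-1.0, 0.001, 0.002]]
ft_force: [-0.9, -1.6, 7.1]
grip_width: 0.0497
time_s: 3.6
position: [0.5552, 0.2787, 0.2811]
tool_rot: [[0.008, 0.232, 0.973], [0.002, 0.973, -0.232], [-1.0, 0.004, 0.008]]
ft_force: [-0.5, -0.8, -1.5]
grip_width: 0.0496
basket above d [ 1.770e-02 -2.822e-01 -2.000e-04] yaw -0.2094 | cur psi 76.6 pos [0.5545 0.2785 0.2783] t 3.65 w 0.0497 q6 29.1
basket low d [ 0.2327 -0.2827 -0.001 ] yaw -0.2094 | cur psi 76.6 pos [0.5545 0.2785 0.2783] t 3.65 w 0.0497 q6 29.1
```

View pics/s2.png

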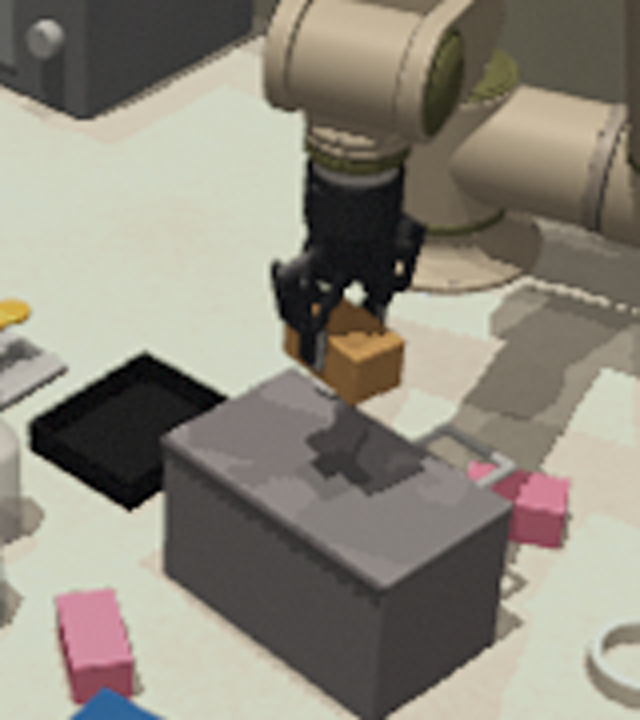

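The carton is held, at side (345,218). Now I'll carry it to the basket.

```bash
python3 -m jog '[[-0.3,0,-0.05,0,-0.1],[-0.3,0,-0.1,0,-0.209],[-0.3,0,-0.15,-0.001,-0.209],[-0.3,0,-0.2,-0.001,-0.209],[-0.3,0,-0.25,-0.001,-0.209],[-0.3,0,-0.282,-0.001,-0.209],[-0.3,0.04,-0.282,-0.001,-0.209],[-0.3,0.08,-0.282,-0.001,-0.209],[-0.3,0.12,-0.282,-0.001,-0.209],[-0.3,0.16,-0.282,-0.001,-0.209],[-0.3,0.2,-0.282,-0.001,-0.209],[-0.3,0.22,-0.282,-0.001,-0.209],[-0.3,0.235,-0.282,-0.001,-0.209],[-0.3,0.24,-0.282,-0.001,-0.209],[-0.3,0.24,-0.282,-0.001,-0.209],[0.4,0.24,-0.282,-0.001,-0.209],[0.4,0.24,-0.282,-0.001,-0.209],[0.4,0.24,-0.282,-0.001,-0.209]]'
python3 -m jog '[[0.4,-0.05,0,0,0],[0.4,-0.1,0,0,0],[0.4,-0.15,0,0,0],[0.4,-0.19,0,0,0],[0.4,-0.2,0,0,0]]'
python3 - <<'E'
from h import *
snap('side','s3',(230,150,420,310),4)
# latch grip: case frame
from h import frame
f=frame((.5515,.2775),-.1061)
print(f(-.085,-.075,.185))
P=f(-.085,-.075,.24)
todo(P,-6.1,'latch above'); todo(P,173.9)
E
```

```text
time_s: 5.45
position: [0.4881, 0.0042, 0.037]
tool_rot: [[0.001, 0.025, 1.0], [-0.0, 1.0, -0.025], [-1.0, -0.0, 0.001]]
ft_force: [-0.1, 1.3, -0.1]
grip_width: 0.0597
time_s: 5.95
position: [0.4889, 0.0041, 0.2412]
tool_rot: [[0.009, 0.025, 1.0], [-0.002, 1.0, -0.025], [-1.0, -0.002, 0.009]]
ft_force: [0.0, -0.1, 0.7]
grip_width: 0.0599
[0.4590354  0.21192334 0.185     ]
latch above d [-0.0003  0.207  -0.0349] yaw 1.6524 | cur psi 88.58 pos [0.4887 0.0041 0.2403] t 6.0 w 0.0601 q6 -12.0
 d [-0.0003  0.207  -0.0349] yaw -1.4892 | cur psi 88.58 pos [0.4887 0.0041 0.2403] t 6.0 w 0.0601 q6 -12.0
```

View pics/s3.png

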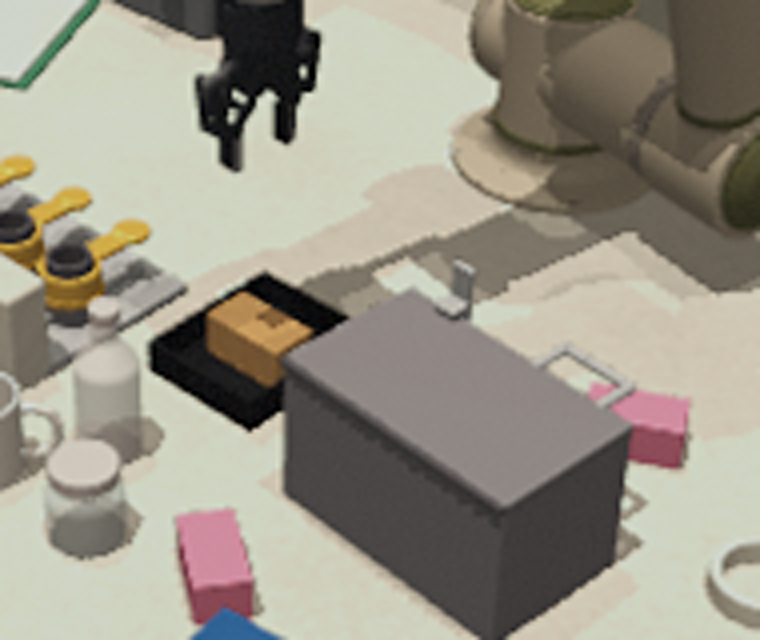

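The carton lies in the basket, at side (295,234). Next is the latch, whose top is at side (346,216); I'll check the model's prediction of it first.

```bash
python3 - <<'E'
from fit import *
f=frame((.5515,.2775),-.1061)
for n in('top','side'):
  print(n,[proj(n,f(-.085,y,z)).round(1) for y,z in((-.064,.197),(-.086,.197))],'handle',[proj(n,f(-.113,y,.149)).round(1) for y in(.02,.055,.09)])
crop('top0','ct_l',(140,230,220,260),9)
crop('s3_full','cs_l',(330,205,400,265),9)
# refit with half-pixel
np.set_printoptions(precision=4,suppress=True)
T=lambda pts,ox,oy,s:[(ox+(a+.5)/s-.5,oy+(b+.5)/s-.5) for a,b in pts]
L=[(.076,.126,.153),(.076,-.126,.153),(-.076,-.126,.153),(-.076,.126,.153)]
case=[('top',*uv,q) for uv,q in zip(T([(112,80),(498,130),(463,372),(68,318)],130,175,5),L)]
case+=[('side',*uv,q) for uv,q in zip(T([(483,383),(205,200),(365,112),(637,287)],260,200,5),L)]
p,r=fit(case,[.35,.2,0]); print('case',p,np.degrees(p[2]));print(r)
E
```

```text
top [array([199.2, 247.7]), array([206.5, 248.7])] handle [array([173.8, 254.6]), array([162.7, 253.1]), array([151.5, 251.6])]
side [array([347.5, 217.3]), array([342.8, 214.5])] handle [array([370.6, 236.5]), array([378.6, 241.3]), array([386.7, 246.3])]
case [ 0.5525  0.2778 -0.1061] -6.076411961990908
[[-0.9769  0.179 ]
 [ 0.1586  0.4263]
 [-0.2686 -0.5361]
 [-1.2909 -0.336 ]
 [-0.7803  0.2262]
 [-0.844  -1.0475]
 [-0.7103 -1.0168]
 [ 0.9065 -1.52  ]]
```

View pics/ct_l.png

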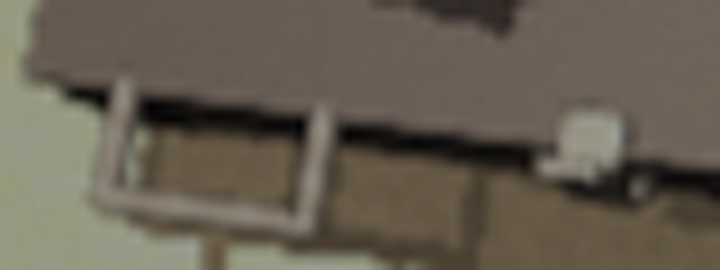

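View pics/cs_l.png

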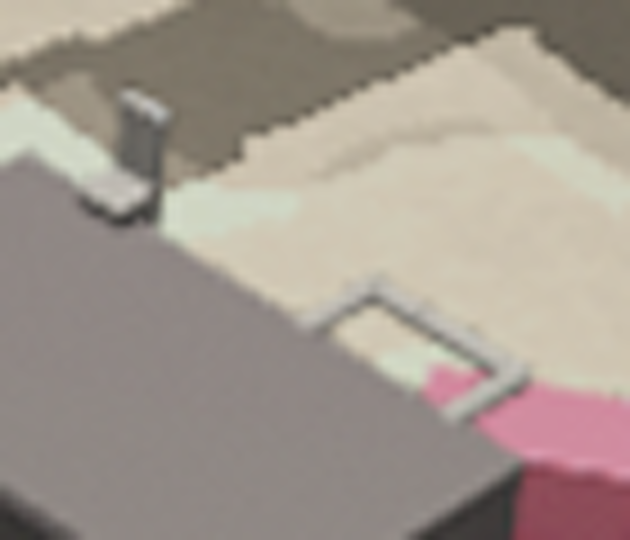

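The latch strip top at side (346,216) and the handle bar at top (151–174,253) both match the model to within a pixel, so I'm going to the latch.

```bash
python3 -m jog '[[0.2,0,0.05,-0.01,-0.15],[0.2,0,0.1,-0.02,-0.3],[0.2,0,0.15,-0.03,-0.45],[0.2,0,0.2,-0.035,-0.6],[0.2,0,0.207,-0.035,-0.75],[0.2,0,0.207,-0.035,-0.9],[0.2,0,0.207,-0.035,-1.05],[0.2,0,0.207,-0.035,-1.2],[0.2,0,0.207,-0.035,-1.35],[0.2,0,0.207,-0.035,-1.489],[0.2,0,0.207,-0.035,-1.489],[0.2,0,0.207,-0.035,-1.489]]'
python3 - <<'E'
from h import *
f=frame((.5522,.2777),-.106)
todo(f(-.085,-.075,.180),173.9,'latch')
E
```

```text
time_s: 7.2
position: [0.4577, 0.212, 0.2355]
tool_rot: [[-0.002, -0.994, 0.11], [-0.0, 0.11, 0.994], [-1.0, 0.001, -0.0]]
ft_force: [0.5, 0.4, -0.3]
grip_width: 0.0512
latch d [ 0.0555 -0.0021  0.0004] yaw -0.0042 | cur psi 173.66 pos [0.4577 0.212  0.2355] t 7.2 w 0.0512 q6 -72.3
```

```bash
python3 -m jog '[[0.2,0.03,-0.002,0,0],[0.2,0.055,-0.002,0,0],[0.2,0.055,-0.002,0,0],[-0.6,0.055,-0.002,0,0],[-0.6,0.055,-0.002,0,0],[-0.6,0.055,-0.002,0,0],[-0.6,0.055,-0.002,0,0],[-0.6,0.055,-0.002,0,0]]' 30
python3 - <<'E'
from h import *
snap('side','s4',(300,170,400,250),8)
todo((0,0,0))
for th in (0,.2,.4,.6,.8,1.0,1.15,1.25):
    r=.07; print(th, 'dx',round(r*(1-np.cos(th)),4),'dy',round(r*np.sin(th),4))
E
```

```text
time_s: 8.0
position: [0.4607, 0.2126, 0.1827]
tool_rot: [[0.003, -0.994, 0.107], [0.002, 0.107, 0.994], [-1.0, -0.003, 0.002]]
ft_force: [0.6, 4.7, 4.6]
grip_width: 0.0214
 d [ 0.1809  0.4359 -0.2609] yaw 0 | cur psi 173.87 pos [0.4607 0.2126 0.1828] t 8.05 w 0.0212 q6 -72.5
0 dx 0.0 dy 0.0
0.2 dx 0.0014 dy 0.0139
0.4 dx 0.0055 dy 0.0273
0.6 dx 0.0122 dy 0.0395
0.8 dx 0.0212 dy 0.0502
1.0 dx 0.0322 dy 0.0589
1.15 dx 0.0414 dy 0.0639
1.25 dx 0.0479 dy 0.0664
```

View pics/s4.png

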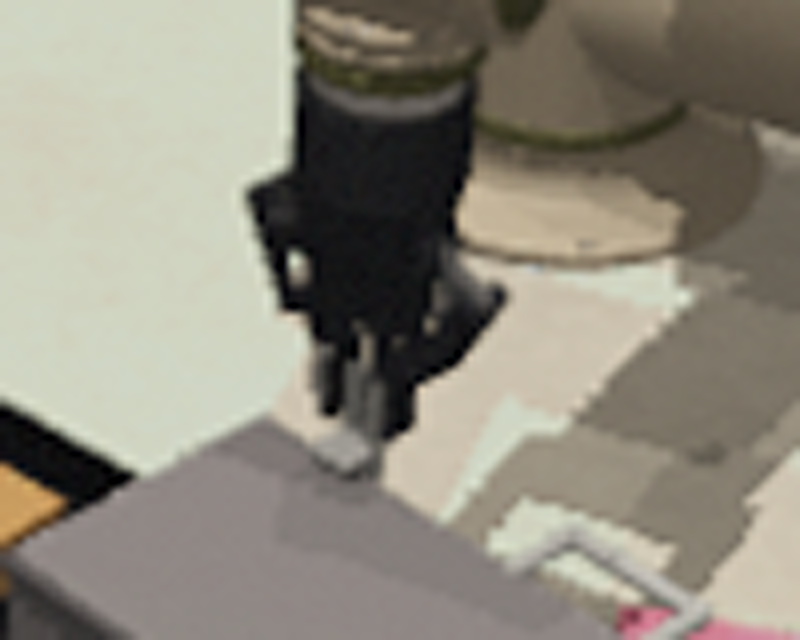

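The strip is pinched at side (345,220). I'll swing it round its arc.

```bash
python3 -m jog '[[-0.6,0.0004,0.007,0,0],[-0.6,0.0014,0.0143,0,0],[-0.6,0.0032,0.0213,0,0],[-0.6,0.0057,0.028,0,0],[-0.6,0.0088,0.0345,0,0],[-0.6,0.0126,0.0407,0,0],[-0.6,0.0169,0.0464,0,0],[-0.6,0.0218,0.0516,0,0],[-0.6,0.0272,0.0564,0,0],[-0.6,0.033,0.0606,0,0],[-0.6,0.039,0.064,0,0],[-0.6,0.046,0.067,0,0],[-0.6,0.049,0.068,0,0],[-0.6,0.049,0.068,0,0],[-0.6,0.049,0.068,0,0]]'
python3 - <<'E'
from h import *
snap('side','s5',(300,170,400,250),8)
E
```

```text
time_s: 9.55
position: [0.3927, 0.2199, 0.1332]
tool_rot: [[0.002, -0.994, 0.107], [0.002, 0.107, 0.994], [-1.0, -0.002, 0.002]]
ft_force: [-1.5, 6.9, 2.9]
grip_width: 0.0211
```

View pics/s5.png

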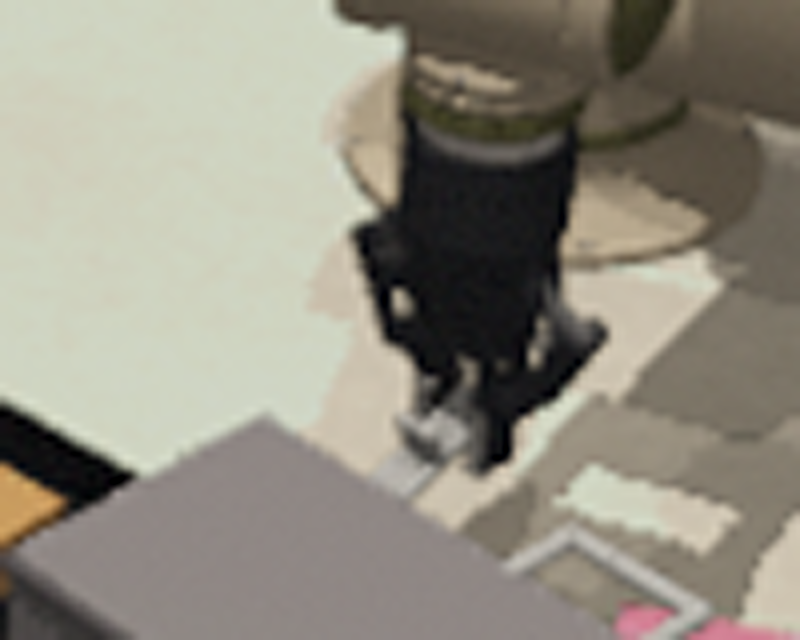

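```bash
python3 -m jog '[[0.2,0,0,0,0],[0.2,0,0,0,0],[0.2,0,0,0,0],[-0.3,-0.05,0,0,0],[-0.3,-0.09,0,0,0],[-0.3,-0.1,0,0,0],[-0.3,-0.1,0,0,0]]'
python3 - <<'E'
from h import *
f=frame((.5522,.2777),-.106)
todo(f(-.113,.055,.23),83.9,'handle')
snap('side','s6',(300,170,400,250),8)
E
```

```text
time_s: 10.3
position: [0.3928, 0.2191, 0.2334]
tool_rot: [[0.003, -0.994, 0.107], [0.0, 0.107, 0.994], [-1.0, -0.003, 0.001]]
ft_force: [0.5, -0.3, -1.5]
grip_width: 0.03
handle d [ 0.0036 -0.0392  0.1302] yaw 1.5703 | cur psi 173.87 pos [0.3928 0.2191 0.2334] t 10.3 w 0.03 q6 -69.9
```

View pics/s6.png

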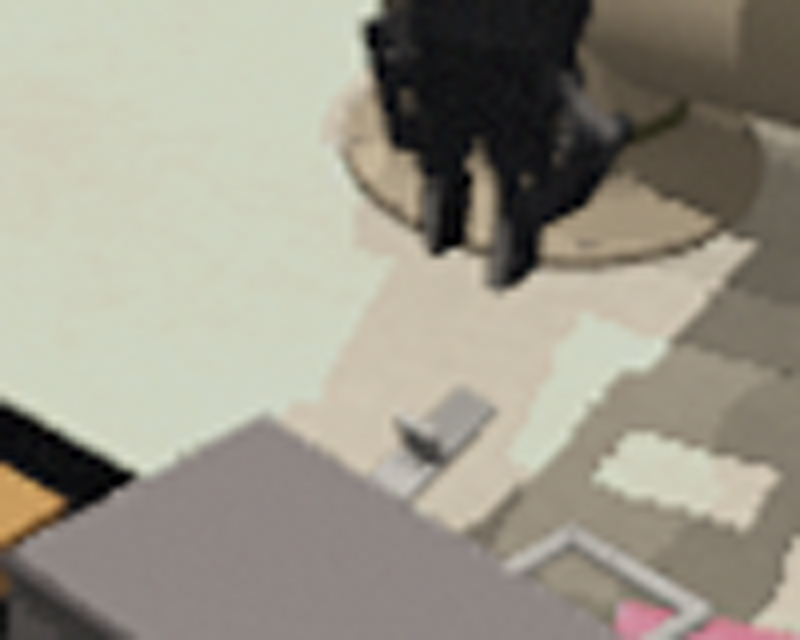

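The lever is down, jutting out in front at side (356,224). Now the handle.

```bash
python3 -m jog '[[-0.3,0,-0.01,0.03,0.15],[-0.3,0,-0.02,0.06,0.3],[-0.3,0,-0.03,0.09,0.45],[-0.3,0,-0.039,0.12,0.6],[-0.3,0.003,-0.039,0.13,0.75],[-0.3,0.003,-0.039,0.13,0.9],[-0.3,0.003,-0.039,0.13,1.05],[-0.3,0.003,-0.039,0.13,1.2],[-0.3,0.003,-0.039,0.13,1.35],[-0.3,0.003,-0.039,0.13,1.5],[-0.3,0.003,-0.039,0.13,1.57],[-0.3,0.003,-0.039,0.13,1.57],[-0.3,0.003,-0.039,0.13,1.57]]'
python3 - <<'E'
from h import *
f=frame((.5522,.2777),-.106)
todo(f(-.113,.055,.144),83.9,'handle')
snap('side','s6b',(330,170,430,250),8)
E
```

```text
time_s: 11.65
position: [0.4448, 0.344, 0.2279]
tool_rot: [[-0.002, 0.104, 0.995], [-0.001, 0.995, -0.104], [-1.0, -0.001, -0.002]]
ft_force: [0.5, 0.3, 0.1]
grip_width: 0.0298
handle d [0.0839 0.0006 0.001 ] yaw 0.0024 | cur psi 84.04 pos [0.4448 0.344  0.2279] t 11.65 w 0.0298 q6 31.6
```

View pics/s6b.png

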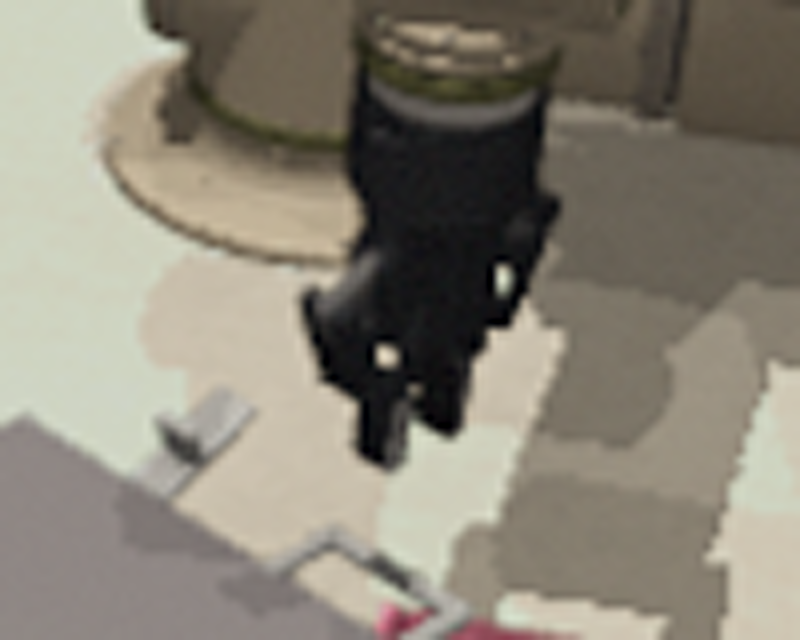

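```bash
python3 -m jog '[[-0.3,0.03,0.001,0.001,0],[-0.3,0.06,0.001,0.001,0],[-0.3,0.083,0.001,0.001,0],[-0.3,0.083,0.001,0.001,0],[-0.3,0.083,0.001,0.001,0]]' 
python3 -m jog '[[-0.95,0,0,0,0],[-0.95,0,0,0,0],[-0.95,0,0,0,0],[-0.95,0,0,0,0]]' 30
python3 - <<'E'
from h import *
snap('side','s7',(330,170,430,250),8)
th=np.arange(0,1.66,.1)
for t in th: print(round(t,2),'dx',round(-.188*np.sin(t),3),'dz',round(.188*(1-np.cos(t)),3))
E
```

```text
time_s: 12.2
position: [0.4463, 0.3451, 0.1467]
tool_rot: [[-0.0, 0.105, 0.994], [-0.0, 0.994, -0.105], [-1.0, -0.0, -0.0]]
ft_force: [0.4, -0.3, 0.9]
grip_width: 0.0298
time_s: 12.6
position: [0.4451, 0.3455, 0.1477]
tool_rot: [[-0.001, 0.105, 0.994], [0.001, 0.994, -0.105], [-1.0, 0.001, -0.001]]
ft_force: [-7.0, 1.1, 4.5]
grip_width: 0.0088
0.0 dx -0.0 dz 0.0
0.1 dx -0.019 dz 0.001
0.2 dx -0.037 dz 0.004
0.3 dx -0.056 dz 0.008
0.4 dx -0.073 dz 0.015
0.5 dx -0.09 dz 0.023
0.6 dx -0.106 dz 0.033
0.7 dx -0.121 dz 0.044
0.8 dx -0.135 dz 0.057
0.9 dx -0.147 dz 0.071
1.0 dx -0.158 dz 0.086
1.1 dx -0.168 dz 0.103
1.2 dx -0.175 dz 0.12
1.3 dx -0.181 dz 0.138
1.4 dx -0.185 dz 0.156
1.5 dx -0.188 dz 0.175
1.6 dx -0.188 dz 0.193
```

View pics/s7.png

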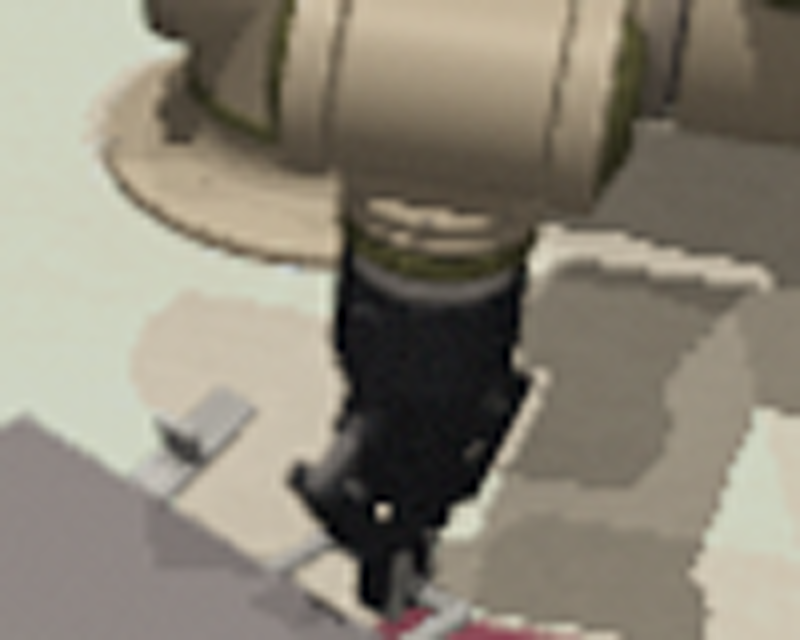

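```bash
python3 -m jog '[[-0.95,-0.019,0,0.001,0],[-0.95,-0.037,0,0.004,0],[-0.95,-0.056,0,0.008,0],[-0.95,-0.073,0,0.015,0],[-0.95,-0.09,0,0.023,0],[-0.95,-0.106,0,0.033,0],[-0.95,-0.106,0,0.033,0]]' 30
python3 - <<'E'
from h import *
snap('side','s8',(300,150,430,250),6)
E
```

```text
time_s: 13.35
position: [0.4774, 0.3421, 0.2559]
tool_rot: [[-0.001, 0.105, 0.995], [0.002, 0.995, -0.105], [-1.0, 0.002, -0.001]]
ft_force: [-14.5, 0.3, 11.0]
grip_width: 0.0088
```

View pics/s8.png

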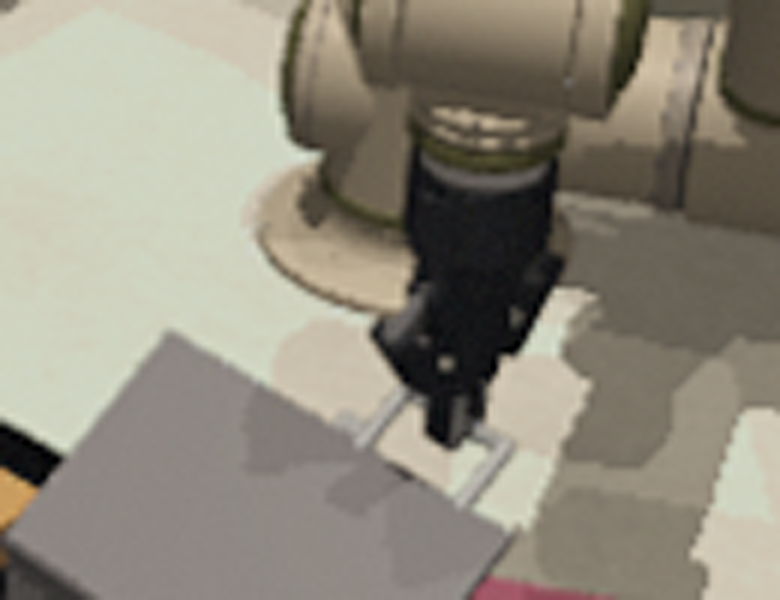

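The lid is about 0.6 rad open, bar pinched at side (374,220). The radial load is ~18 N, so I'll bias the rest of the path a few mm outward.

```bash
python3 -m jog '[[-0.95,-0.002,0,-0.003,0],[-0.95,-0.0175,0,0.008,0],[-0.95,-0.032,0,0.021,0],[-0.95,-0.044,0,0.0355,0],[-0.95,-0.0555,0,0.0515,0],[-0.95,-0.065,0,0.068,0],[-0.95,-0.0725,0,0.0855,0],[-0.95,-0.079,0,0.104,0],[-0.95,-0.079,0,0.104,0]]' 30
```

```text
time_s: 14.3
position: [0.5839, 0.3305, 0.3343]
tool_rot: [[0.006, 0.106, 0.994], [0.002, 0.994, -0.106], [-1.0, 0.003, 0.005]]
ft_force: [0.1, 0.0, 8.2]
grip_width: 0.0085
```

```bash
python3 -m jog '[[-0.95,-0.004,0,0.0095,0],[-0.95,-0.006,0,0.0185,0],[-0.95,-0.0075,0,0.028,0],[-0.95,-0.0085,0,0.038,0],[-0.95,-0.009,0,0.047,0],[-0.95,-0.009,0,0.0565,0],[-0.95,-0.009,0,0.066,0],[-0.95,-0.009,0,0.066,0],[-0.95,-0.009,0,0.066,0]]' 30
python3 - <<'E'
from h import *
snap('side','s9',(260,110,430,290),4)
print(env.observe()['q'])
E
```

```text
time_s: 15.2
position: [0.6483, 0.3233, 0.3412]
tool_rot: [[0.003, 0.106, 0.994], [0.0, 0.994, -0.106], [-1.0, 0.001, 0.003]]
ft_force: [2.5, -1.4, 3.1]
grip_width: 0.0088
[ 1.71922523e+01  4.09206987e+01  2.50513618e+01 -3.67410849e-02
  1.13890549e+02  2.32755120e+01]
```

View pics/s9.png

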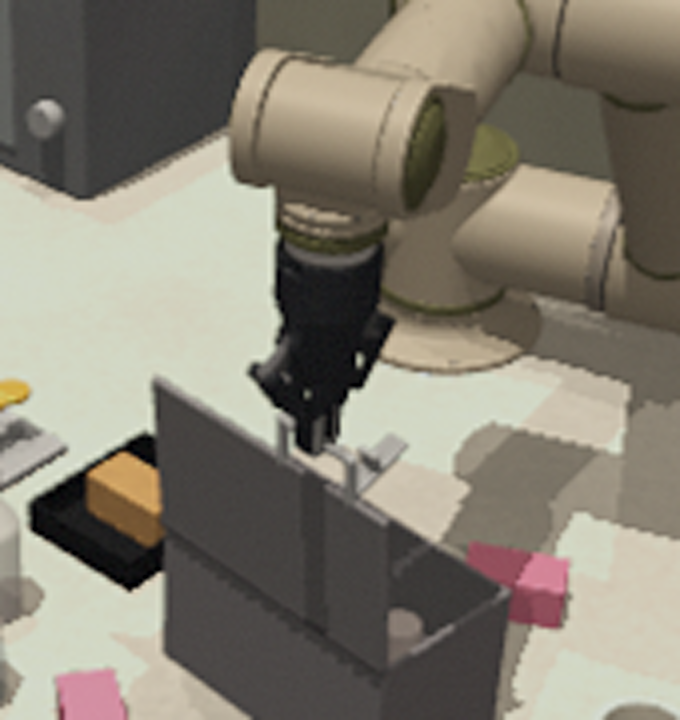

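The lid stands upright, its handle at side (340,222), and one cartridge is visible inside. I'll release and retreat to look in.

```bash
python3 -m jog '[[-0.5,0,0,0,0],[-0.5,0,0,0,0],[-0.5,0,0,0,0],[-0.5,-0.03,0,0,0],[-0.5,-0.05,0,0,0],[0.2,-0.05,0,-0.04,0],[0.4,-0.05,-0.05,-0.08,0],[0.4,-0.05,-0.1,-0.1,0],[0.4,-0.05,-0.15,-0.12,0],[0.4,-0.05,-0.2,-0.14,0],[0.4,-0.05,-0.25,-0.14,0],[0.4,-0.05,-0.3,-0.14,0],[0.4,-0.05,-0.34,-0.14,0],[0.4,-0.05,-0.34,-0.14,0]]'
python3 - <<'E'
from h import *
snap('top','t2',(130,170,260,290),6); snap('side','s10',(260,150,430,310),4)
E
```

```text
time_s: 16.65
position: [0.4719, -0.003, 0.3904]
tool_rot: [[-0.0, 0.11, 0.994], [-0.001, 0.994, -0.11], [-1.0, -0.001, -0.0]]
ft_force: [0.3, 0.4, 0.1]
grip_width: 0.0598
```

View pics/t2.png

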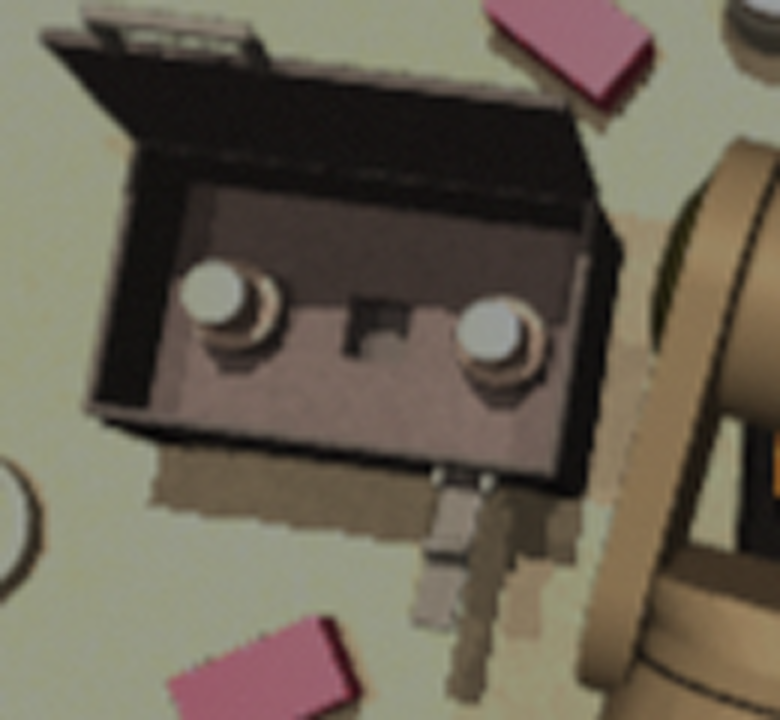

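View pics/s10.png

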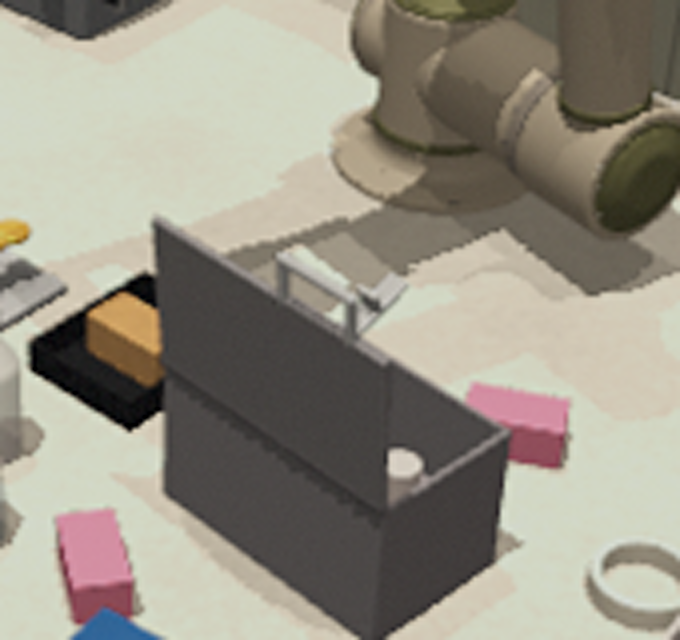

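Two cartridges are present, with tops at top-view (165,218) and (211,225), and the middle pocket is empty. I'll compare these with the pocket model.

```bash
python3 - <<'E'
from h import *
f=frame((.5522,.2777),-.106)
im=cv2.imread('pics/t2_full.png')
g=cv2.cvtColor(im,cv2.COLOR_BGR2GRAY)
for c in((165,218),(211,224)):
    u,v=c; w=g[v-9:v+9,u-9:u+9]; 
    _,b=cv2.threshold(cv2.resize(w,None,fx=8,fy=8,interpolation=cv2.INTER_CUBIC),0,255,cv2.THRESH_OTSU)
    n,l,s,ce=cv2.connectedComponentsWithStats(b); k=1+np.argmax(s[1:,4]); 
    uv=(u-9+(ce[k][0]+.5)/8-.5, v-9+(ce[k][1]+.5)/8-.5); print(uv,s[k], unproj('top',*uv,.122))
print(f(0,.075,.122),f(0,-.075,.122))
print(proj('top',f(0,.075,.122)),proj('top',f(0,-.075,.122)))
todo(f(0,-.075,.2),83.9,'B above')
E
```

```text
(np.float64(164.56542244437279), np.float64(218.69527974846824)) [  29   35   88  109 6202] [0.55755479 0.35398071 0.122     ]
(np.float64(209.8143457654568), np.float64(225.33575664475563)) [    0    35   144   109 10497] [0.5397333  0.20723347 0.122     ]
[0.56013512 0.35227904 0.122     ] [0.54426488 0.20312096 0.122     ]
[165.1539929  217.91985552] [211.16986027 223.97653739]
B above d [0.1904 0.2107 0.0491] yaw -0.0026 | cur psi 83.75 pos [ 0.4725 -0.001   0.3904] t 16.75 w 0.0596 q6 -8.3
```

The tops match the pocket model to within about 0.6 px, so I'll use the model positions. Cartridge at y = −75 first.

```bash
python3 -m jog '[[0.4,0.03,0.05,0.012,0],[0.4,0.07,0.1,0.024,0],[0.4,0.11,0.15,0.036,0],[0.4,0.15,0.2,0.049,0],[0.4,0.19,0.21,0.049,0],[0.4,0.19,0.21,0.049,0]]'
python3 - <<'E'
from h import *
f=frame((.5522,.2777),-.106)
todo(f(0,-.075,.101),83.9,'B')
snap('side','s11',(260,100,430,260),4)
E
```

```text
time_s: 17.35
position: [0.543, 0.2077, 0.1981]
tool_rot: [[-0.001, 0.103, 0.995], [0.0, 0.995, -0.103], [-1.0, 0.0, -0.001]]
ft_force: [1.5, -0.3, -0.0]
grip_width: 0.0597
B d [ 0.0971 -0.0044  0.0019] yaw 0.0035 | cur psi 84.1 pos [0.543  0.2077 0.1981] t 17.35 w 0.0597 q6 15.1
```

View pics/s11.png

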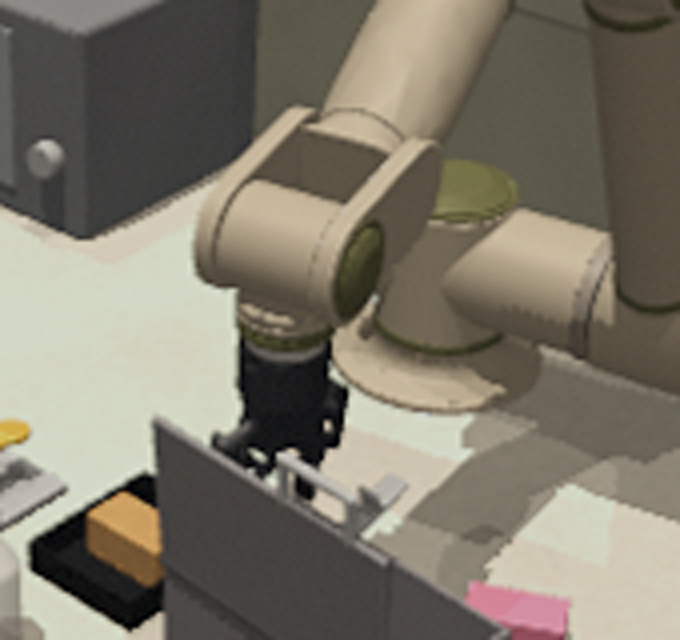

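```bash
python3 -m jog '[[0.4,0.02,-0.004,0.002,0],[0.4,0.05,-0.004,0.002,0],[0.4,0.08,-0.004,0.002,0],[0.4,0.097,-0.004,0.002,0],[0.4,0.097,-0.004,0.002,0],[0.4,0.097,-0.004,0.002,0]]'
python3 -m jog '[[-0.6,0,0,0,0],[-0.6,0,0,0,0],[-0.6,0,0,0,0],[-0.6,0,0,0,0],[-0.6,0,0,0,0]]' 60
```

```text
time_s: 18.0
position: [0.5454, 0.2008, 0.104]
tool_rot: [[0.001, 0.105, 0.995], [0.0, 0.995, -0.105], [-1.0, 0.0, 0.0]]
ft_force: [0.3, -0.0, 0.6]
grip_width: 0.0598
time_s: 18.5
position: [0.5455, 0.2001, 0.1047]
tool_rot: [[0.002, 0.106, 0.994], [0.001, 0.994, -0.106], [-1.0, 0.001, 0.002]]
ft_force: [-2.7, 1.3, 6.1]
grip_width: 0.0325
```

```bash
python3 - <<'E'
from h import *
f=frame((.5522,.2777),-.106)
todo(f(0,-.075,.101),83.9,'B')
snap('top','t3',(170,180,260,270),8)
E
```

```text
B d [ 0.0037  0.0028 -0.0016] yaw 0.0005 | cur psi 83.93 pos [0.5455 0.2001 0.1047] t 18.5 w 0.0325 q6 14.5
```

View pics/t3.png

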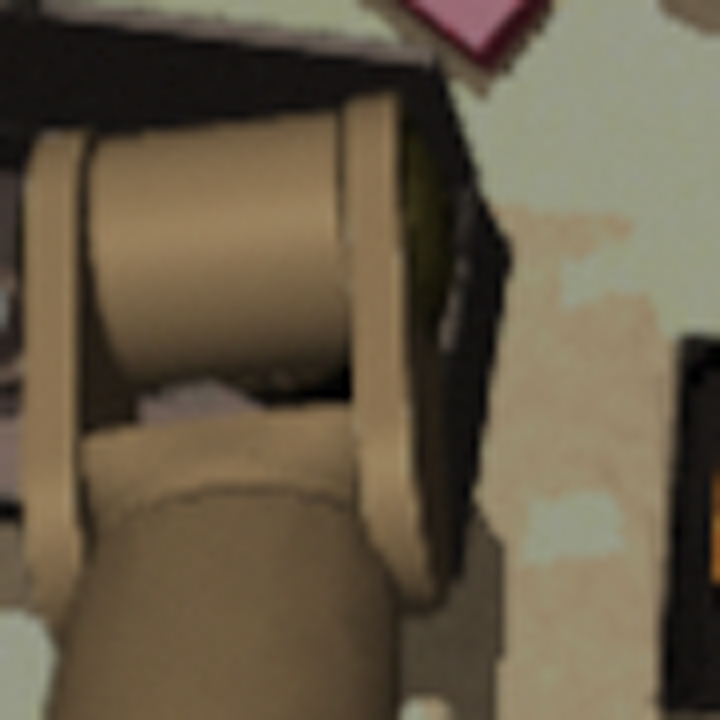

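The wrist hides the grasp from above. The arm reads 3 mm short along y, so I'll reopen, shift and grip again.

```bash
python3 -m jog '[[0,0,0,0,0],[0,0,0,0,0],[0,0.002,0.003,-0.001,0],[0,0.002,0.003,-0.001,0],[0,0.002,0.003,-0.001,0],[-0.6,0.002,0.003,-0.001,0],[-0.6,0.002,0.003,-0.001,0],[-0.6,0.002,0.003,-0.001,0],[-0.6,0.002,0.003,-0.001,0]]' 60
python3 -m jog '[[-0.6,-0.02,0,0,0],[-0.6,-0.05,0,0,0],[-0.6,-0.1,0,0,0],[-0.6,-0.15,0,0,0],[-0.6,-0.2,0,0,0],[-0.6,-0.2,0,0,0]]'
python3 - <<'E'
from h import *
snap('side','s12',(260,70,430,260),4)
s=frame((.5563,-.2565),-.0079)
todo(s(0,.085,.30),90-.45)
E
```

```text
time_s: 19.45
position: [0.5447, 0.2029, 0.1014]
tool_rot: [[0.0, 0.106, 0.994], [0.0, 0.994, -0.106], [-1.0, 0.0, 0.0]]
ft_force: [-0.8, -0.6, 1.7]
grip_width: 0.0326
time_s: 20.05
position: [0.546, 0.2031, 0.3081]
tool_rot: [[0.012, 0.106, 0.994], [0.002, 0.994, -0.106], [-1.0, 0.003, 0.012]]
ft_force: [0.4, 0.6, -1.7]
grip_width: 0.0329
 d [ 0.0038 -0.3711  0.0513] yaw -0.0981 | cur psi 83.93 pos [0.5452 0.203  0.304 ] t 20.1 w 0.0327 q6 14.8
```

View pics/s12.png

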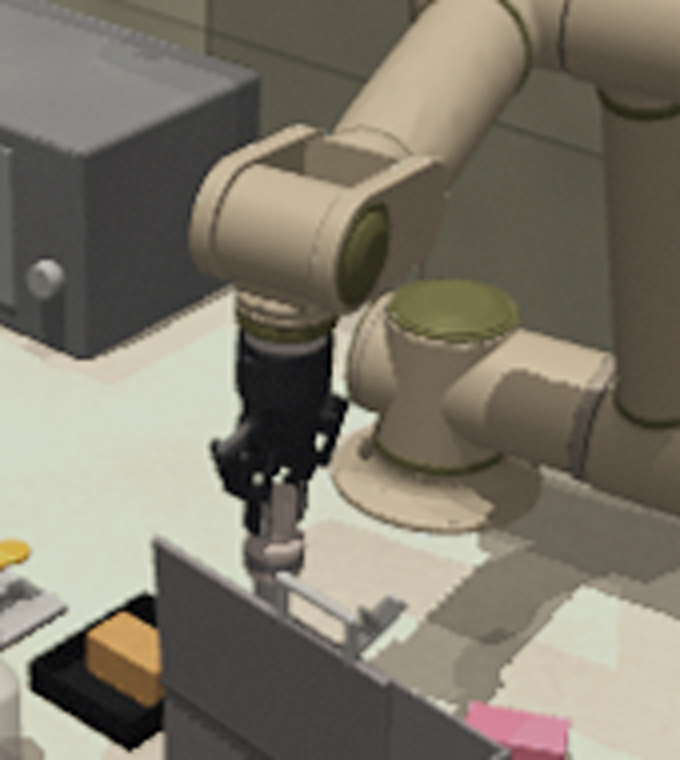

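The cartridge is out of its pocket, at side (330,205). I'll refine the station pose and carry it to coupler 2.

```bash
python3 -m jog '[[-0.6,0.003,-0.05,0.01,-0.05],[-0.6,0.003,-0.1,0.02,-0.098],[-0.6,0.003,-0.15,0.025,-0.098],[-0.6,0.003,-0.2,0.03,-0.098],[-0.6,0.003,-0.25,0.035,-0.098],[-0.6,0.003,-0.3,0.04,-0.098],[-0.6,0.003,-0.34,0.045,-0.098],[-0.6,0.003,-0.371,0.051,-0.098],[-0.6,0.003,-0.371,0.051,-0.098],[-0.6,0.003,-0.371,0.051,-0.098]]'
python3 - <<'E'
from fit import *
np.set_printoptions(precision=4,suppress=True)
T=lambda pts,ox,oy,s:[(ox+(a+.5)/s-.5,oy+(b+.5)/s-.5) for a,b in pts]
M=[(0,.085,.077),(0,0,.077),(0,-.085,.077),(-.082,.085,.066),(-.082,0,.066),(-.082,-.085,.066)]
st=[('top',*uv,q) for uv,q in zip(T([(217,330),(364,337),(516,345),(214,481),(366,488),(518,494)],290,170,6),M)]
s2=[('side',*uv,q) for uv,q in zip(T([(489,226),(413,182),(343,140),(565,188),(490,150),(418,107)],150,170,5),M)]
for o in (st,s2,st+s2):
    p,r=fit(o,[.35,-.2,0]); print('st',p,np.degrees(p[2]));print(r.mean(0))
snap('side','s13',(180,60,330,260),4); snap('top','t13',(280,170,410,280),6)
s=frame((.5563,-.2565),-.0079)
todo(s(0,.085,.18),90-.45)
E
```

```text
time_s: 21.1
position: [0.5556, -0.1716, 0.2963]
tool_rot: [[-0.003, 0.009, 1.0], [0.002, 1.0, -0.009], [-1.0, 0.002, -0.003]]
ft_force: [-0.6, -0.6, -2.7]
grip_width: 0.0325
st [ 0.5566 -0.2561 -0.0107] -0.6154369553655757
[0.0332 0.0019]
st [ 0.5613 -0.2535 -0.0033] -0.19054536089470767
[-0.0007  0.0216]
st [ 0.5577 -0.256  -0.0076] -0.4369249151888258
[ 0.1489 -0.4609]
 d [ 0.1174 -0.0013  0.0013] yaw 0.0009 | cur psi 89.6 pos [ 0.5559 -0.1703  0.2974] t 21.2 w 0.0326 q6 -28.3
```

View pics/s13.png

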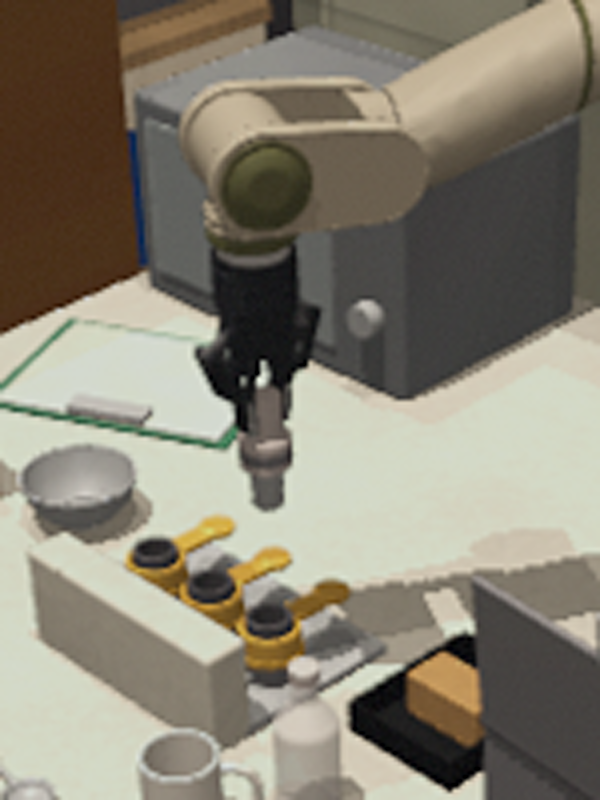

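View pics/t13.png

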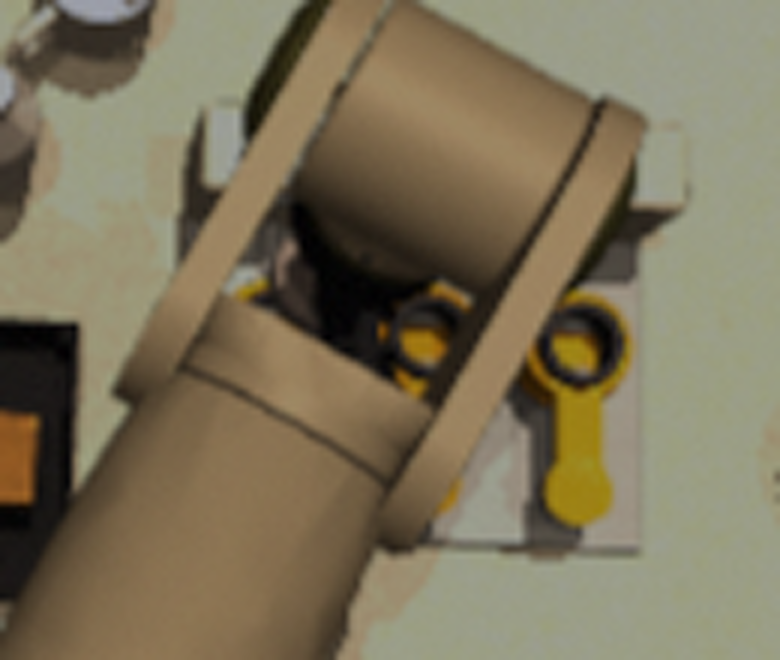

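```bash
python3 -m jog '[[-0.6,0.04,-0.001,0.002,0],[-0.6,0.08,-0.001,0.002,0],[-0.6,0.105,-0.001,0.002,0],[-0.6,0.117,-0.001,0.002,0],[-0.6,0.117,-0.001,0.002,0],[-0.6,0.117,-0.001,0.002,0]]'
python3 - <<'E'
from h import *
snap('side','s14',(215,165,285,235),10)
todo((.5578,-.171,.18),89.5)
crop('side0','s14b',(215,165,285,235),10)
a,b=unproj('side',247,190,.085),unproj('side',248,190,.085); print((b-a)*1000, proj('side',(.5578,-.171,.085)),proj('side',(.5578,-.171,.077)))
E
```

```text
time_s: 21.8
position: [0.5587, -0.1722, 0.1826]
tool_rot: [[0.002, 0.007, 1.0], [-0.001, 1.0, -0.007], [-1.0, -0.001, 0.002]]
ft_force: [-0.8, 0.4, -0.9]
grip_width: 0.0328
 d [ 0.003   0.0015 -0.001 ] yaw 0.0012 | cur psi 89.57 pos [ 0.5588 -0.1725  0.183 ] t 21.85 w 0.0328 q6 -28.3
[-2.73464605  2.99682733  0.        ] [247.54033727 211.75989372] [247.63325741 213.47778334]
```

View pics/s14.png

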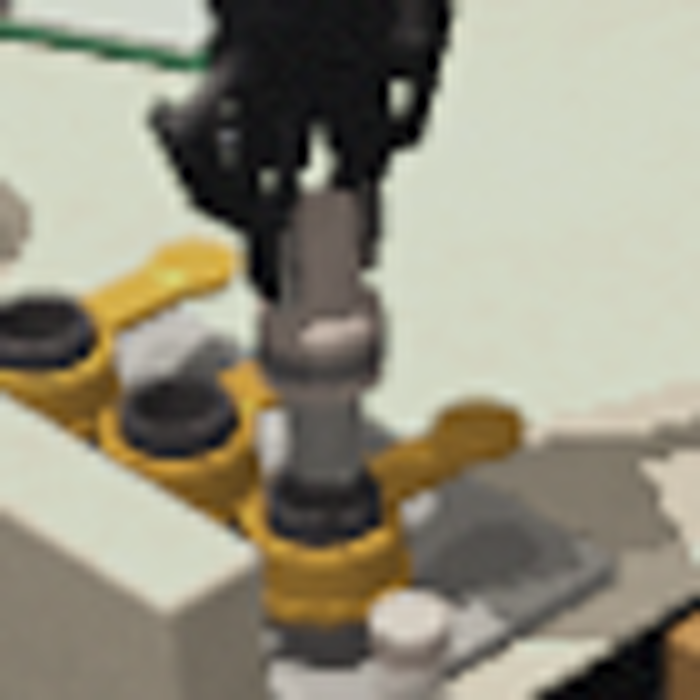

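View pics/s14b.png

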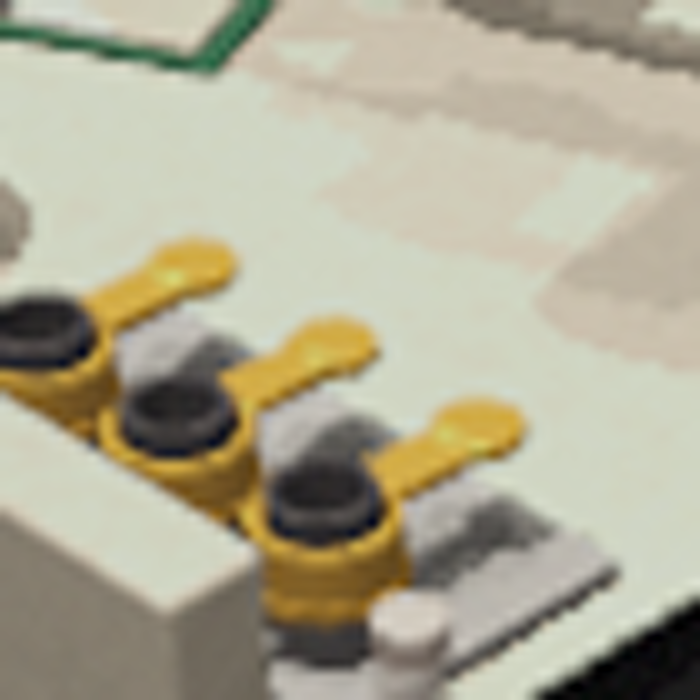

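In the side crop the nose centre (247.0) sits 0.3 px left of the mouth centre (247.3), which agrees with the computed correction of −1 mm in x and +1.5 mm in y. I'll apply it and lower gently.

```bash
python3 -m jog '[[-0.6,0.002,0.0013,-0.001,0],[-0.6,0.005,0.0013,-0.001,0],[-0.6,0.008,0.0013,-0.001,0],[-0.6,0.011,0.0013,-0.001,0],[-0.6,0.014,0.0013,-0.001,0],[-0.6,0.014,0.0013,-0.001,0],[-0.6,0.014,0.0013,-0.001,0]]'
python3 - <<'E'
from h import *
todo((.5578,-.171,.168),89.5)
snap('side','s15',(215,165,285,235),10)
E
```

```text
time_s: 22.55
position: [0.5578, -0.1718, 0.1673]
tool_rot: [[0.002, 0.008, 1.0], [-0.001, 1.0, -0.008], [-1.0, -0.001, 0.002]]
ft_force: [4.1, -2.8, -4.2]
grip_width: 0.0328
 d [-0.0007  0.0008 -0.    ] yaw 0.0005 | cur psi 89.53 pos [ 0.5578 -0.1718  0.1673] t 22.55 w 0.0328 q6 -28.3
```

View pics/s15.png

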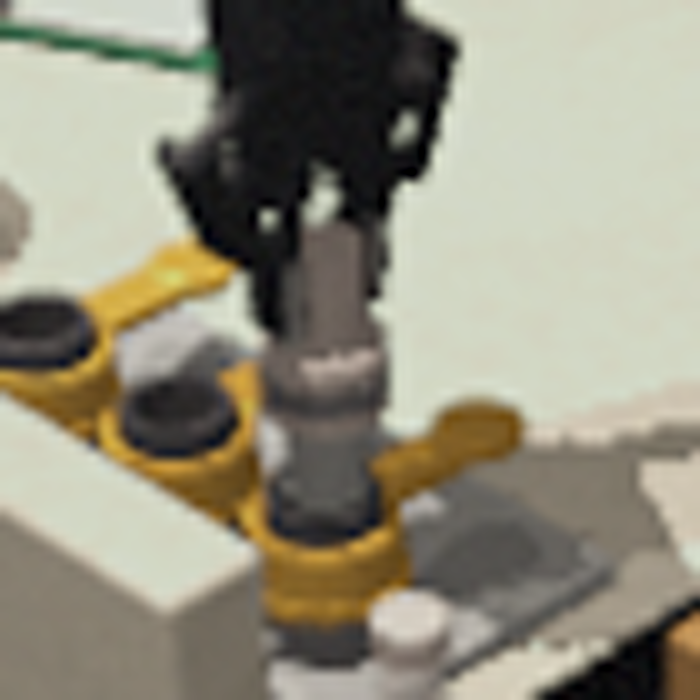

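```bash
python3 -m jog '[[-0.6,0.001,-0.0005,0.0007,0],[-0.6,0.003,-0.0005,0.0007,0],[-0.6,0.005,-0.0005,0.0007,0],[-0.6,0.008,-0.0005,0.0007,0],[-0.6,0.008,-0.0005,0.0007,0]]'; python3 -c "
from h import *
o=env.observe();print(o['position'],o['ft_force'])"
```

```text
time_s: 23.1
position: [0.5581, -0.1719, 0.1591]
tool_rot: [[0.001, 0.008, 1.0], [-0.001, 1.0, -0.008], [-1.0, -0.001, 0.001]]
ft_force: [4.0, -3.2, -1.5]
grip_width: 0.0324
[ 0.5581236  -0.17192185  0.15909974] [ 4.0283335  -3.20189586 -1.54331253]
```

```bash
python3 -m jog '[[-0.6,0.001,-0.0008,0.001,0],[-0.6,0.003,-0.0008,0.001,0],[-0.6,0.006,-0.0008,0.001,0],[-0.6,0.009,-0.0008,0.001,0],[-0.6,0.011,-0.0008,0.001,0],[-0.6,0.011,-0.0008,0.001,0]]'
```

```text
time_s: 23.7
position: [0.5587, -0.1725, 0.1478]
tool_rot: [[-0.001, 0.008, 1.0], [0.0, 1.0, -0.008], [-1.0, 0.0, -0.001]]
ft_force: [1.3, -2.1, -4.4]
grip_width: 0.0329
```

```bash
python3 -m jog '[[-0.3,0,0,0,0],[-0.1,0,0,0,0],[0.1,0,0,0,0],[0.1,0,0,0,0],[0.1,-0.03,0,0,0],[0.1,-0.06,0,0,0],[0.1,-0.09,0,0,0],[0.1,-0.1,0,0,0]]'
python3 - <<'E'
from h import *
snap('side','s16',(180,130,310,250),6)
s=frame((.558,-.2577),-.009)
todo(s(-.082,.085,.25),89.5)
E
```

```text
time_s: 24.5
position: [0.5593, -0.1726, 0.2515]
tool_rot: [[0.004, 0.008, 1.0], [-0.002, 1.0, -0.008], [-1.0, -0.002, 0.004]]
ft_force: [0.1, 0.5, -0.2]
grip_width: 0.0472
 d [ 0.0011  0.     -0.0826] yaw 0.001 | cur psi 89.55 pos [ 0.5594 -0.1726  0.2514] t 24.55 w 0.0471 q6 -28.3
```

View pics/s16.png

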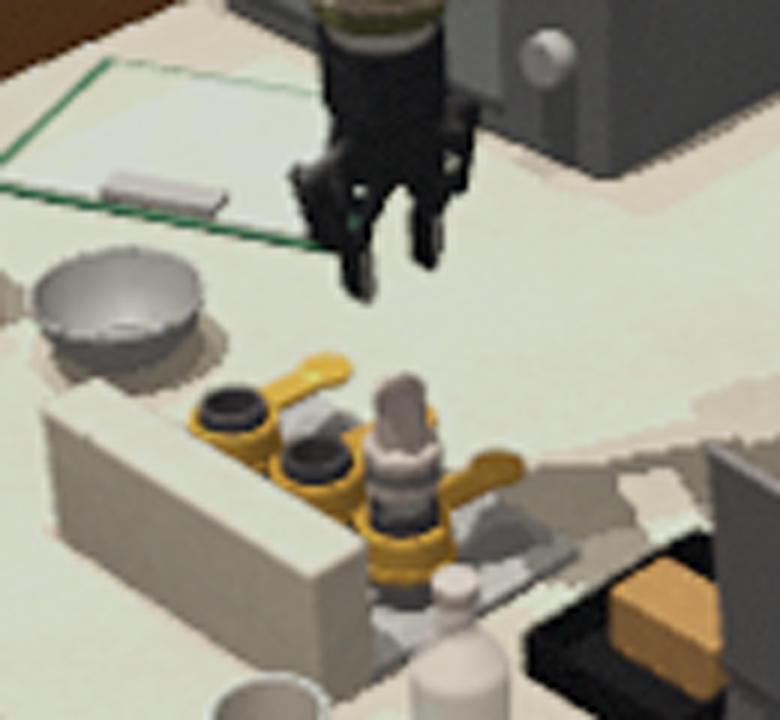

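The cartridge stands in coupler 2, at side (247,205). Next I'll push its thumb pad at side (262,208), with the gripper turned so its knuckles stay clear of the plug.

```bash
python3 -m jog '[[-1,0,0,-0.04,0.15],[-1,0,0,-0.087,0.3],[-1,0,0,-0.087,0.45],[-1,0,0,-0.087,0.6],[-1,0,0,-0.087,0.75],[-1,0,0,-0.087,0.9],[-1,0.03,0,-0.087,1.05],[-1,0.06,0,-0.087,1.2],[-1,0.09,0,-0.087,1.35],[-1,0.12,0,-0.087,1.5],[-1,0.145,0,-0.087,1.57],[-1,0.155,0,-0.087,1.57],[-1,0.155,0,-0.087,1.57]]'
python3 - <<'E'
from h import *
s=frame((.558,-.2577),-.009)
todo(s(-.086,.085,.08),-.5)
snap('side','s17',(180,130,310,250),6)
E
```

```text
time_s: 25.85
position: [0.471, -0.1713, 0.0919]
tool_rot: [[-0.003, 1.0, -0.005], [0.002, -0.005, -1.0], [-1.0, -0.003, -0.002]]
ft_force: [-1.0, 0.4, 0.8]
grip_width: -0.0002
 d [0.0119 0.0018 0.0007] yaw 0.0036 | cur psi -0.3 pos [ 0.471  -0.1713  0.0919] t 25.85 w -0.0002 q6 56.8
```

View pics/s17.png

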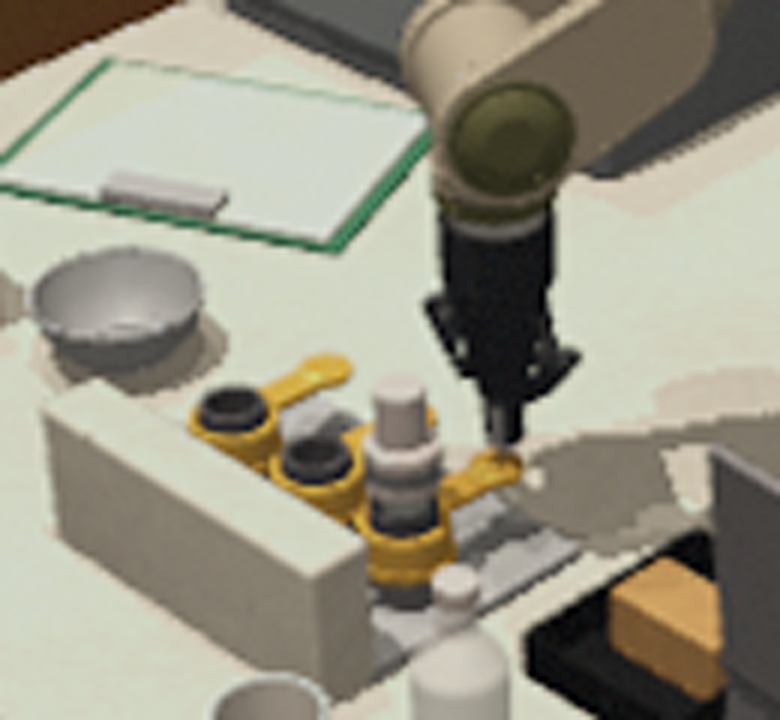

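```bash
python3 -m jog '[[-1,0.006,0.002,0,0],[-1,0.012,0.002,0,0],[-1,0.017,0.002,0,0],[-1,0.021,0.002,0,0],[-1,0.024,0.002,0,0],[-1,0.025,0.002,0,0],[-1,0.025,0.002,0,0]]'
python3 - <<'E'
from h import *
snap('side','s18',(180,130,310,250),6)
E
```

```text
time_s: 26.6
position: [0.4742, -0.172, 0.0687]
tool_rot: [[0.001, 1.0, -0.007], [-0.001, -0.007, -1.0], [-1.0, 0.001, 0.001]]
ft_force: [-0.3, 0.2, 6.4]
grip_width: -0.0002
```

View pics/s18.png

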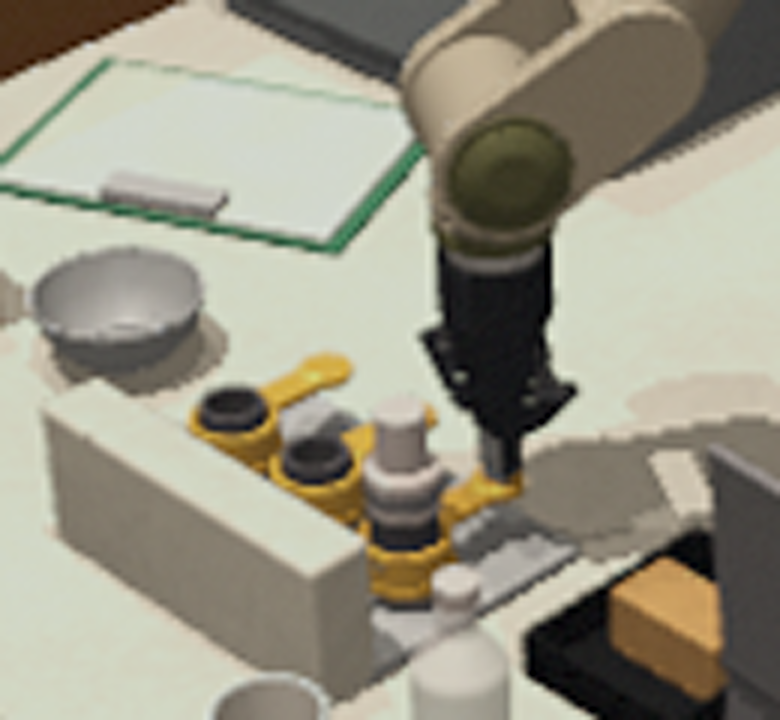

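The sleeve is down, but the plug top moved only about 2.5 px (row 195 to 197.5), where a full drop would be 3.6 px. I'll push to the stop and wait.

```bash
python3 -m jog '[[-1,0.002,0,0,0],[-1,0.003,0,0,0],[-1,0.003,0,0,0],[-1,0.003,0,0,0]]'
python3 - <<'E'
from h import *
snap('side','s19',(180,130,310,250),6)
E
```

```text
time_s: 27.05
position: [0.4742, -0.1721, 0.0677]
tool_rot: [[0.002, 1.0, -0.007], [-0.002, -0.007, -1.0], [-1.0, 0.002, 0.002]]
ft_force: [-6.3, 3.3, 27.9]
grip_width: 0.0002
```

View pics/s19.png

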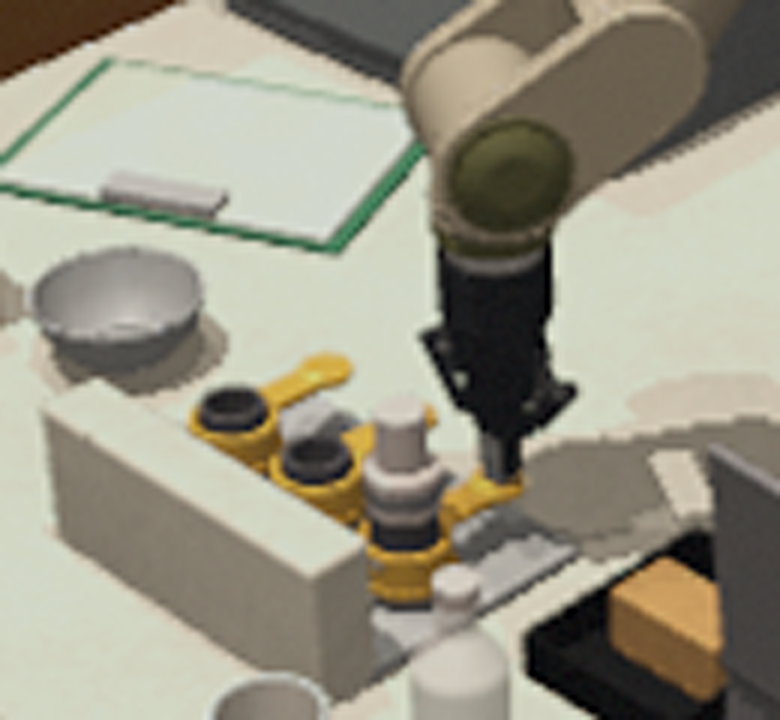

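```bash
python3 - <<'E'
from h import *
for z in (.166,.149,.124,.107,.094,.077): print(z,proj('side',(.5588,-.1727,z)).round(1))
a=cv2.imread('pics/s17_full.png');b=cv2.imread('pics/s19_full.png')
c=np.hstack([a[185:235,225:265],b[185:235,225:265]])
cv2.imwrite('pics/cmp1.png',cv2.resize(c,None,fx=10,fy=10,interpolation=cv2.INTER_CUBIC))
E
```

```text
0.166 [246.1 193.9]
0.149 [246.3 197.7]
0.124 [246.6 203.2]
0.107 [246.8 206.9]
0.094 [246.9 209.8]
0.077 [247.1 213.4]
```

View pics/cmp1.png

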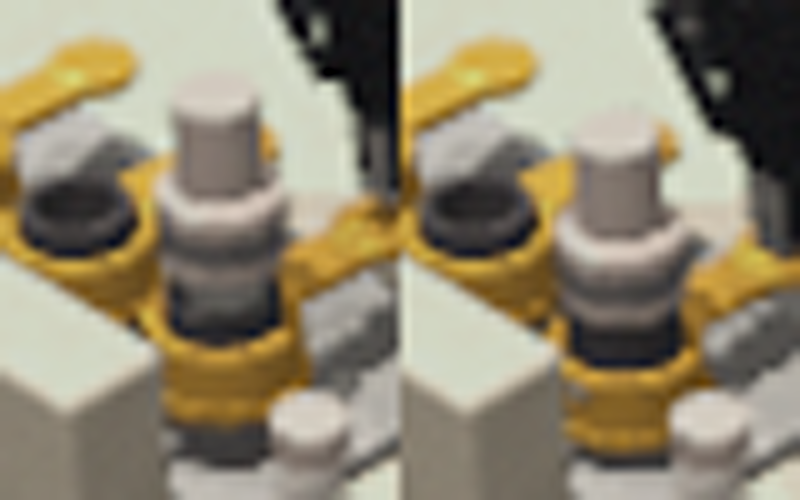

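In the enlarged comparison the plug top goes from row 194.2 to 197.8, a full 17 mm drop, and the shoulder sits on the mouth. I'll let the sleeve up now.

```bash
python3 -m jog '[[-1,-0.005,0,0,0],[-1,-0.015,0,0,0],[-1,-0.05,0,0,0],[-1,-0.1,0,0,0],[-1,-0.15,0,0,0],[-1,-0.19,0,0,0],[-1,-0.19,0,0,0]]'
python3 - <<'E'
from h import *
snap('side','s20',(215,165,285,235),10)
f=frame((.5522,.2777),-.106)
todo(f(0,.075,.26),83.9)
E
```

```text
time_s: 27.8
position: [0.475, -0.1725, 0.2605]
tool_rot: [[0.008, 1.0, -0.007], [-0.005, -0.007, -1.0], [-1.0, 0.008, 0.005]]
ft_force: [0.7, 0.3, -0.3]
grip_width: -0.0001
 d [-0.0036  0.0823 -0.5249] yaw -1.4713 | cur psi -0.4 pos [ 0.4742 -0.172   0.2574] t 27.85 w 0.0 q6 57.0
```

View pics/s20.png

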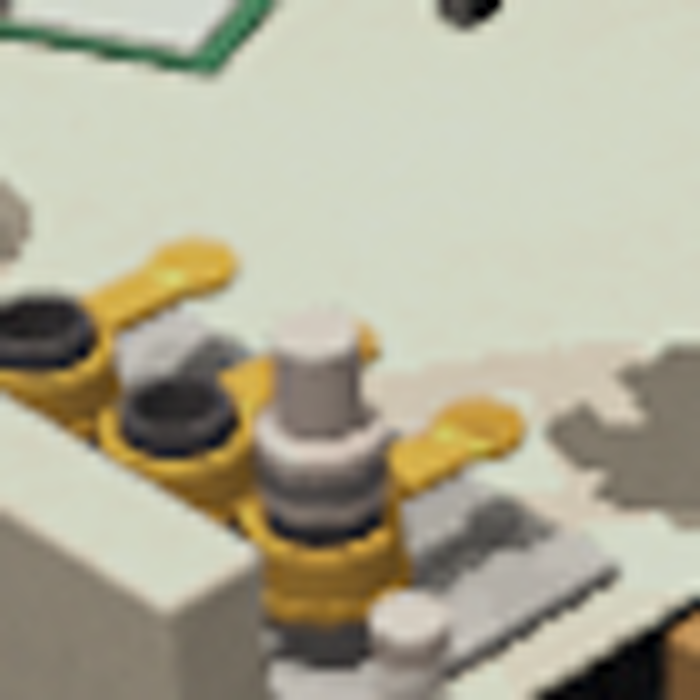

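The sleeve is back up (pad at side (262.5,207), as at the start) and the plug is home. On to the second cartridge.

```bash
python3 -m jog '[[0.4,-0.004,0.01,-0.05,-0.15],[0.4,-0.004,0.02,-0.1,-0.3],[0.4,-0.004,0.03,-0.15,-0.45],[0.4,-0.004,0.04,-0.2,-0.6],[0.4,-0.004,0.05,-0.25,-0.75],[0.4,-0.004,0.055,-0.3,-0.9],[0.4,-0.004,0.06,-0.35,-1.05],[0.4,-0.004,0.065,-0.4,-1.2],[0.4,-0.004,0.07,-0.45,-1.35],[0.4,-0.004,0.08,-0.5,-1.471],[0.4,-0.004,0.082,-0.525,-1.471],[0.4,-0.004,0.082,-0.525,-1.471],[0.4,0.03,0.082,-0.525,-1.471],[0.4,0.06,0.082,-0.525,-1.471],[0.4,0.06,0.082,-0.525,-1.471],[0.4,0.06,0.082,-0.525,-1.471]]'
python3 - <<'E'
from h import *
f=frame((.5522,.2777),-.106)
todo(f(0,.075,.101),83.9)
snap('side','s21',(280,110,430,260),5)
E
```

```text
time_s: 29.45
position: [0.5596, 0.352, 0.1951]
tool_rot: [[-0.001, 0.107, 0.994], [-0.001, 0.994, -0.107], [-1.0, -0.001, -0.001]]
ft_force: [0.1, 0.6, 0.7]
grip_width: 0.0597
 d [0.0941 0.0004 0.0006] yaw -0.0012 | cur psi 83.83 pos [0.5596 0.352  0.1951] t 29.45 w 0.0597 q6 28.1
```

View pics/s21.png

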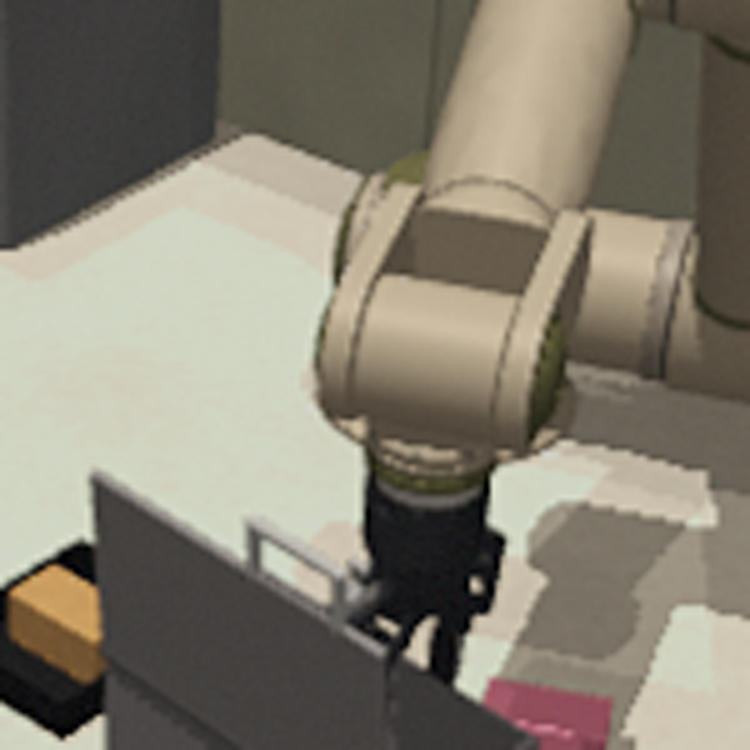

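```bash
python3 -m jog '[[0.4,0.02,0,0.0006,0],[0.4,0.05,0,0.0006,0],[0.4,0.08,0,0.0006,0],[0.4,0.095,0,0.0006,0],[0.4,0.095,0,0.0006,0],[0.4,0.095,0,0.0006,0]]'
python3 -c "
from h import *
f=frame((.5522,.2777),-.106)
todo(f(0,.075,.101),83.9);print(env.observe()['ft_force'])"
```

```text
time_s: 30.1
position: [0.561, 0.3527, 0.1022]
tool_rot: [[0.003, 0.107, 0.994], [0.001, 0.994, -0.107], [-1.0, 0.001, 0.002]]
ft_force: [0.9, 0.1, 0.4]
grip_width: 0.0597
 d [ 0.0012 -0.0005 -0.0008] yaw -0.0007 | cur psi 83.86 pos [0.561  0.3527 0.1022] t 30.1 w 0.0597 q6 28.1
[0.90166286 0.06781143 0.39556155]
```

```bash
python3 -m jog '[[0,0,0,0,0],[-0.6,0,0,0,0],[-0.6,0,0,0,0],[-0.6,0,0,0,0],[-0.6,0,0,0,0],[-0.6,0,0,0,0]]' 60
python3 -m jog '[[-0.6,-0.02,0,0,0],[-0.6,-0.05,0,0,0],[-0.6,-0.1,0,0,0],[-0.6,-0.15,0,0,0],[-0.6,-0.2,0,0,0],[-0.6,-0.2,0,0,0]]'
python3 - <<'E'
from h import *
s=frame((.558,-.2577),-.009)
print(s(0,0,0),s(0,-.085,0))
todo(s(0,-.085,.30),89.5)
snap('side','s22',(280,90,430,260),4)
E
```

```text
time_s: 30.7
position: [0.5607, 0.3528, 0.1021]
tool_rot: [[0.003, 0.107, 0.994], [0.001, 0.994, -0.107], [-1.0, 0.001, 0.003]]
ft_force: [-1.5, 0.1, 6.0]
grip_width: 0.0329
time_s: 31.3
position: [0.5612, 0.3531, 0.3088]
tool_rot: [[0.014, 0.107, 0.994], [0.005, 0.994, -0.107], [-1.0, 0.007, 0.013]]
ft_force: [0.3, -0.3, -1.3]
grip_width: 0.0328
[ 0.558  -0.2577  0.    ] [ 0.55723501 -0.34269656  0.        ]
 d [ 0.005  -0.6923  0.0701] yaw -0.098 | cur psi 83.88 pos [0.5612 0.3531 0.3088] t 31.3 w 0.0328 q6 28.1
```

View pics/s22.png

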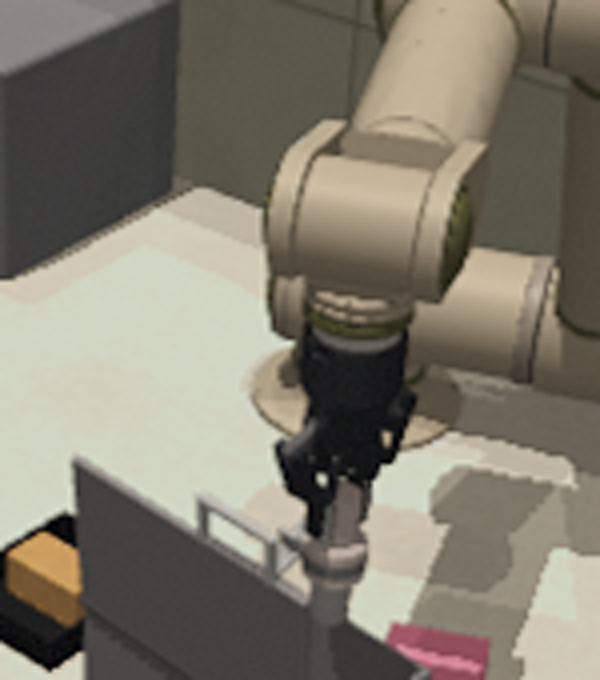

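```bash
python3 -m jog '[[-0.6,0.003,-0.04,0.01,-0.05],[-0.6,0.003,-0.09,0.015,-0.098],[-0.6,0.003,-0.14,0.02,-0.098],[-0.6,0.003,-0.19,0.025,-0.098],[-0.6,0.003,-0.24,0.03,-0.098],[-0.6,0.003,-0.29,0.035,-0.098],[-0.6,0.003,-0.34,0.04,-0.098],[-0.6,0.003,-0.39,0.045,-0.098],[-0.6,0.003,-0.44,0.05,-0.098],[-0.6,0.003,-0.49,0.055,-0.098],[-0.6,0.003,-0.54,0.06,-0.098],[-0.6,0.003,-0.59,0.065,-0.098],[-0.6,0.003,-0.64,0.07,-0.098],[-0.6,0.003,-0.68,0.07,-0.098],[-0.6,0.003,-0.692,0.07,-0.098],[-0.6,0.003,-0.692,0.07,-0.098],[-0.6,0.003,-0.692,0.07,-0.098]]'
python3 - <<'E'
from h import *
s=frame((.558,-.2577),-.009)
todo(s(0,-.085,.185),89.5)
snap('side','s23',(180,60,330,260),4)
E
```

```text
time_s: 33.05
position: [0.556, -0.3417, 0.2966]
tool_rot: [[-0.001, 0.008, 1.0], [0.002, 1.0, -0.008], [-1.0, 0.002, -0.001]]
ft_force: [-0.5, -0.0, -1.7]
grip_width: 0.0328
 d [ 0.1116 -0.0011  0.0014] yaw 0.0005 | cur psi 89.53 pos [ 0.556  -0.3417  0.2966] t 33.05 w 0.0328 q6 -41.5
```

View pics/s23.png

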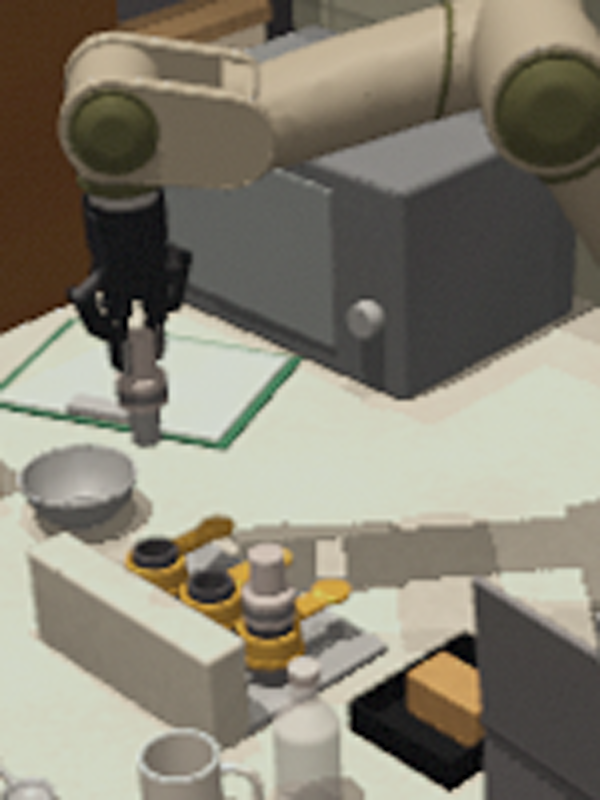

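```bash
python3 -m jog '[[-0.6,0.04,-0.001,0.0014,0],[-0.6,0.08,-0.001,0.0014,0],[-0.6,0.1,-0.001,0.0014,0],[-0.6,0.111,-0.001,0.0014,0],[-0.6,0.111,-0.001,0.0014,0],[-0.6,0.111,-0.001,0.0014,0]]'
python3 - <<'E'
from h import *
s=frame((.558,-.2577),-.009)
todo(s(0,-.085,.185),89.5)
snap('side','s24',(185,145,255,215),10)
p=s(0,-.085,.077);print(proj('side',p),proj('side',s(0,.085,.077)))
E
```

```text
time_s: 33.7
position: [0.5579, -0.3437, 0.1879]
tool_rot: [[0.002, 0.008, 1.0], [-0.002, 1.0, -0.008], [-1.0, -0.002, 0.002]]
ft_force: [0.1, 0.4, -1.3]
grip_width: 0.0325
 d [ 0.0029  0.001  -0.0007] yaw 0.0006 | cur psi 89.53 pos [ 0.5579 -0.3437  0.1879] t 33.7 w 0.0325 q6 -41.5
[217.99158397 196.82645066] [247.14228962 213.41207472]
```

View pics/s24.png

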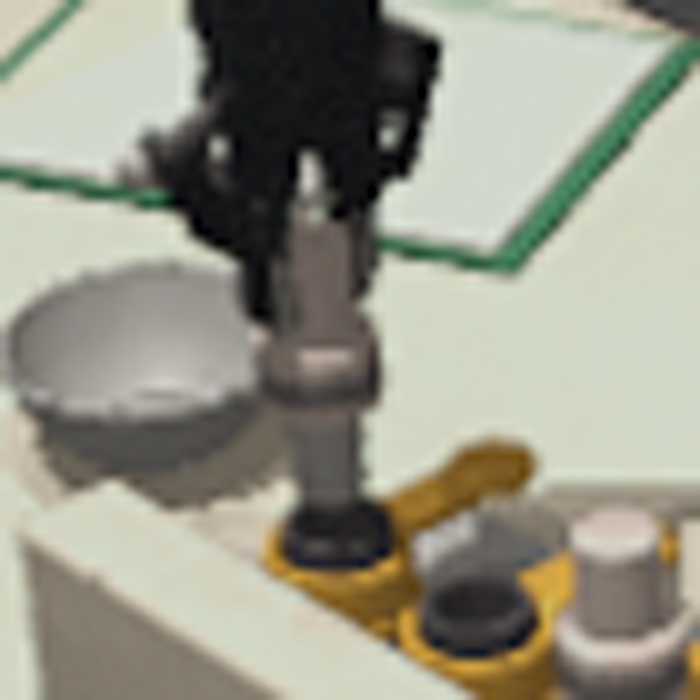

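The mouth0 tube centre is at 218.4 and the nose at about 217.7, so I'll shift roughly −1.2 mm in x and +1.4 mm in y, then lower gently.

```bash
python3 -m jog '[[-0.6,0.002,0.0014,-0.0012,0],[-0.6,0.006,0.0014,-0.0012,0],[-0.6,0.01,0.0014,-0.0012,0],[-0.6,0.013,0.0014,-0.0012,0],[-0.6,0.016,0.0014,-0.0012,0],[-0.6,0.019,0.0014,-0.0012,0],[-0.6,0.019,0.0014,-0.0012,0]]'
python3 - <<'E'
from h import *
snap('side','s25',(185,145,255,215),10)
o=env.observe();print(o['position'],o['ft_force'])
E
```

```text
time_s: 34.45
position: [0.556, -0.3426, 0.1668]
tool_rot: [[-0.0, 0.009, 1.0], [0.0, 1.0, -0.009], [-1.0, 0.0, -0.0]]
ft_force: [0.5, -0.6, -0.8]
grip_width: 0.0327
[ 0.55607525 -0.34260417  0.16709983] [-0.81793794 -0.61467025 -2.40332629]
```

View pics/s25.png

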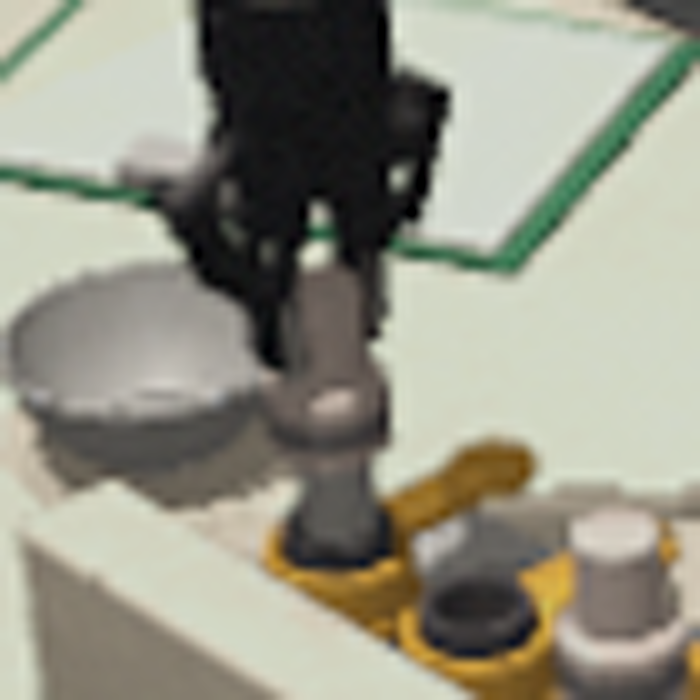

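```bash
python3 -m jog '[[-0.6,0.003,0,0,0],[-0.6,0.006,0,0,0],[-0.6,0.009,0,0,0],[-0.6,0.009,0,0,0]]'; python3 -c "
from h import *
o=env.observe();print(o['position'],o['ft_force'])"
```

```text
time_s: 34.9
position: [0.556, -0.3426, 0.1578]
tool_rot: [[-0.0, 0.009, 1.0], [0.0, 1.0, -0.009], [-1.0, 0.0, -0.0]]
ft_force: [0.1, -0.4, -2.2]
grip_width: 0.0325
[ 0.55603797 -0.34256184  0.15779349] [ 0.06525657 -0.44601971 -2.20378685]
```

```bash
python3 -m jog '[[-0.6,0.003,0,0,0],[-0.6,0.006,0,0,0],[-0.6,0.008,0,0,0],[-0.6,0.0095,0,0,0],[-0.6,0.0095,0,0,0]]'
python3 -m jog '[[-0.3,0,0,0,0],[-0.1,0,0,0,0],[0.1,0,0,0,0],[0.1,0,0,0,0],[0.1,-0.03,0,0,0],[0.1,-0.06,0,0,0],[0.1,-0.09,0,0,0],[0.1,-0.1,0,0,0]]'
python3 - <<'E'
from h import *
snap('side','s26',(185,145,255,215),10)
s=frame((.5567,-.2577),-.009)
todo(s(-.086,-.085,.095),-.5)
E
```

```text
time_s: 35.4
position: [0.556, -0.3426, 0.1486]
tool_rot: [[-0.0, 0.009, 1.0], [0.0, 1.0, -0.009], [-1.0, 0.0, -0.0]]
ft_force: [0.4, -1.1, -1.7]
grip_width: 0.0327
time_s: 36.2
position: [0.5566, -0.343, 0.2524]
tool_rot: [[0.004, 0.009, 1.0], [-0.004, 1.0, -0.009], [-1.0, -0.004, 0.004]]
ft_force: [0.5, 0.4, -0.2]
grip_width: 0.0469
 d [ 0.1569  0.0009 -0.0874] yaw 1.5706 | cur psi 89.49 pos [ 0.5566 -0.343   0.2522] t 36.25 w 0.0466 q6 -41.5
```

View pics/s26.png

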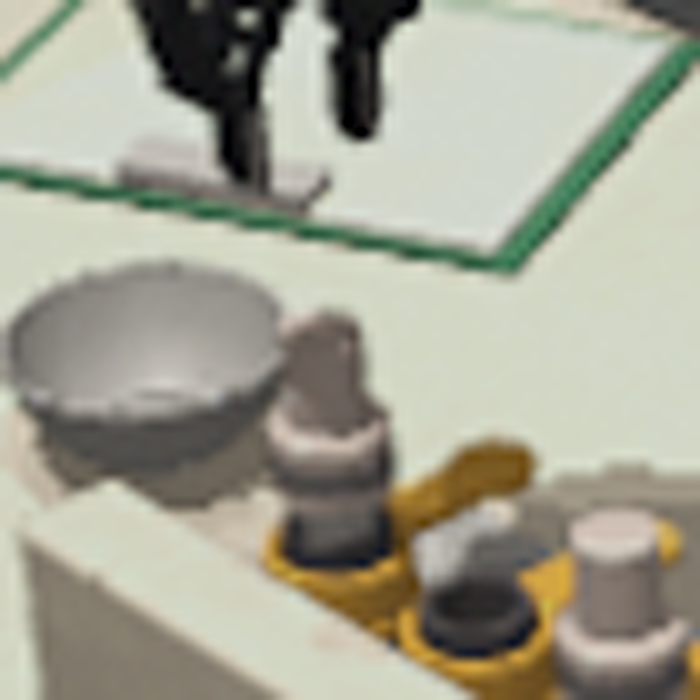

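The second cartridge stands in coupler 0, at side (217,185). Now its pad, at side (235,191).

```bash
python3 -m jog '[[-1,0,0,-0.04,0.15],[-1,0,0,-0.087,0.3],[-1,0,0,-0.087,0.45],[-1,0,0,-0.087,0.6],[-1,0,0,-0.087,0.75],[-1,0,0,-0.087,0.9],[-1,0.03,0,-0.087,1.05],[-1,0.06,0,-0.087,1.2],[-1,0.09,0,-0.087,1.35],[-1,0.12,0,-0.087,1.5],[-1,0.145,0,-0.087,1.57],[-1,0.157,0,-0.087,1.57],[-1,0.157,0,-0.087,1.57]]'
python3 - <<'E'
from h import *
s=frame((.5567,-.2577),-.009)
todo(s(-.084,-.085,.0675),-.5)
snap('side','s27',(175,125,265,215),8)
E
```

```text
time_s: 37.55
position: [0.4683, -0.3411, 0.0898]
tool_rot: [[-0.003, 1.0, -0.006], [0.003, -0.006, -1.0], [-1.0, -0.003, -0.003]]
ft_force: [0.5, -0.5, -0.2]
grip_width: -0.0001
 d [0.0223 0.0037 0.0009] yaw 0.0026 | cur psi -0.35 pos [ 0.4683 -0.3411  0.0898] t 37.55 w -0.0001 q6 42.6
```

View pics/s27.png

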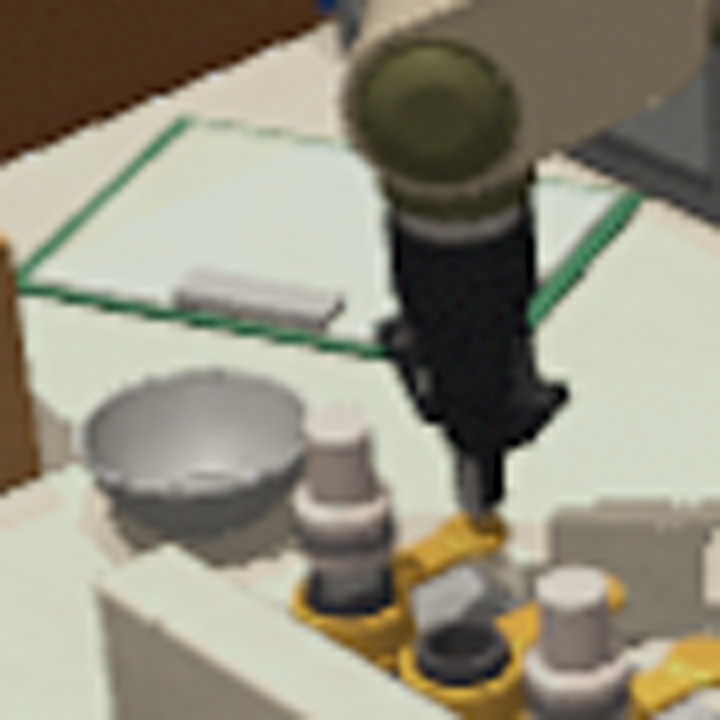

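```bash
python3 -m jog '[[-1,0.005,0.003,0.001,0],[-1,0.01,0.003,0.001,0],[-1,0.015,0.003,0.001,0],[-1,0.019,0.003,0.001,0],[-1,0.023,0.003,0.001,0],[-1,0.0245,0.003,0.001,0],[-1,0.0245,0.003,0.001,0],[-1,0.0245,0.003,0.001,0],[-1,0.0245,0.003,0.001,0]]'
python3 - <<'E'
from h import *
snap('side','s28',(175,125,265,215),8)
a=cv2.imread('pics/s27_full.png');b=cv2.imread('pics/s28_full.png')
c=np.hstack([a[165:215,200:240],b[165:215,200:240]])
cv2.imwrite('pics/cmp2.png',cv2.resize(c,None,fx=10,fy=10,interpolation=cv2.INTER_CUBIC))
E
```

```text
time_s: 38.5
position: [0.4725, -0.3432, 0.0681]
tool_rot: [[0.001, 1.0, -0.008], [-0.001, -0.008, -1.0], [-1.0, 0.002, 0.001]]
ft_force: [0.8, 0.4, 7.1]
grip_width: 0.0001
```

View pics/cmp2.png

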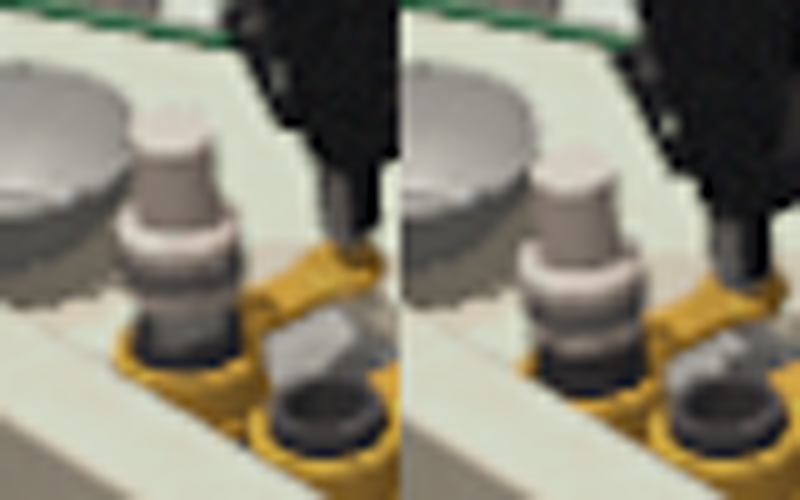

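The top of the second plug falls by about 4 px and its shoulder sits on the mouth, so it is home. I'll release the sleeve and go for the lid.

```bash
python3 -m jog '[[-1,-0.005,0,0,0],[-1,-0.015,0,0,0],[-1,-0.05,0,0,0],[-1,-0.1,0,0,0],[-1,-0.15,0,0,0],[-1,-0.2,0,0,0],[-1,-0.25,0,0,0],[-1,-0.3,0,0,0],[-1,-0.33,0,0,0],[-1,-0.33,0,0,0],[-1,-0.33,0,0,0]]'
python3 - <<'E'
from h import *
snap('side','s29',(175,145,275,225),8)
todo((.6475,.3225,.4),83.9)
E
```

```text
time_s: 39.65
position: [0.4718, -0.3426, 0.397]
tool_rot: [[-0.001, 1.0, -0.008], [0.0, -0.008, -1.0], [-1.0, -0.001, -0.0]]
ft_force: [-1.2, 0.1, -0.4]
grip_width: -0.0004
 d [-0.003   0.1702 -0.6665] yaw -1.4726 | cur psi -0.47 pos [ 0.4718 -0.3426  0.396 ] t 39.7 w -0.0 q6 42.9
```

View pics/s29.png

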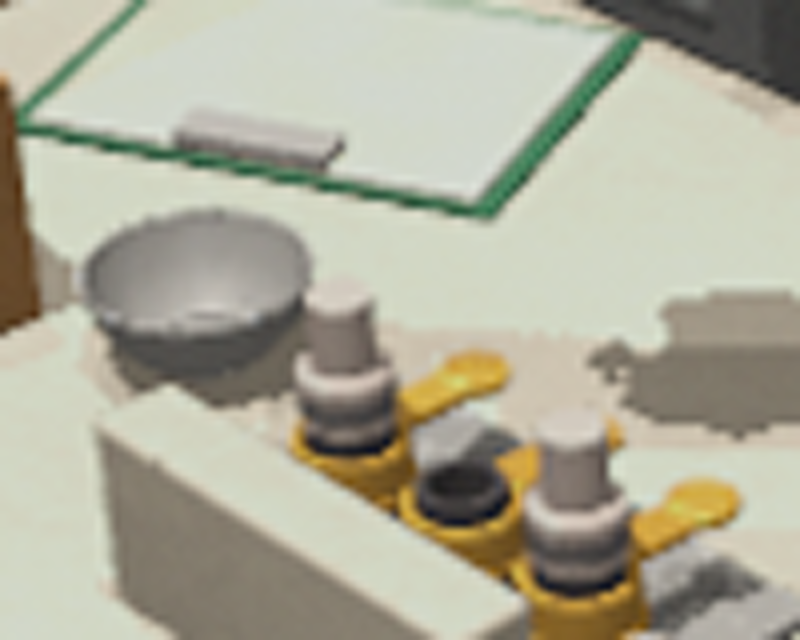

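Both plugs sit home at the same height, their tops at side (217,182) and (246,198), with both sleeves up. On to the lid handle.

```bash
python3 -m jog '[[-0.4,-0.003,0.01,-0.05,-0.15],[-0.4,-0.003,0.02,-0.1,-0.3],[-0.4,-0.003,0.03,-0.15,-0.45],[-0.4,-0.003,0.04,-0.2,-0.6],[-0.4,-0.003,0.05,-0.25,-0.75],[-0.4,-0.003,0.06,-0.3,-0.9],[-0.4,-0.003,0.07,-0.35,-1.05],[-0.4,-0.003,0.08,-0.4,-1.2],[-0.4,-0.003,0.09,-0.45,-1.35],[-0.4,-0.003,0.1,-0.5,-1.472],[-0.4,-0.003,0.12,-0.55,-1.472],[-0.4,-0.003,0.14,-0.6,-1.472],[-0.4,-0.003,0.16,-0.65,-1.472],[-0.4,-0.003,0.17,-0.667,-1.472],[-0.4,-0.003,0.17,-0.667,-1.472],[-0.4,-0.003,0.17,-0.667,-1.472]]'
python3 - <<'E'
from h import *
snap('side','s30',(290,120,390,240),6)
snap('top','t30',(110,140,250,260),5)
f=frame((.5522,.2777),-.106)
todo(f(.086,.055,.341),83.9)
E
```

```text
time_s: 41.3
position: [0.6449, 0.3218, 0.395]
tool_rot: [[-0.002, 0.106, 0.994], [-0.001, 0.994, -0.106], [-1.0, -0.001, -0.002]]
ft_force: [-0.6, -0.4, 1.2]
grip_width: 0.0256
 d [ 0.0585  0.0027 -0.0017] yaw -0.0015 | cur psi 83.81 pos [0.6446 0.3204 0.3995] t 41.4 w 0.0253 q6 23.2
```

View pics/s30.png

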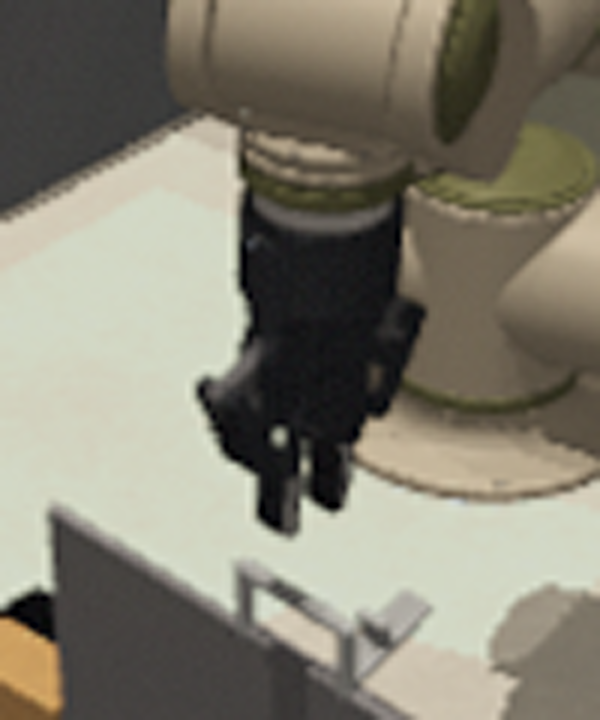

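View pics/t30.png

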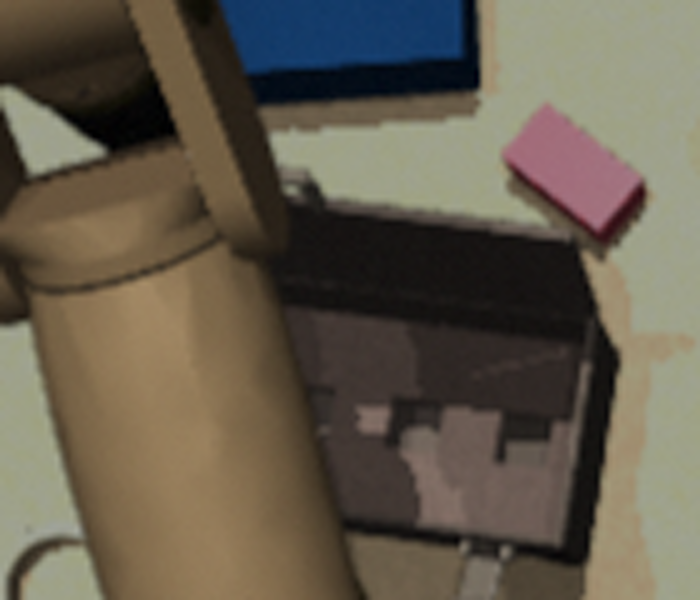

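```bash
python3 - <<'E'
from h import *
f=frame((.5522,.2777),-.106)
for th in (1.5,1.57,1.63,1.7): print(th, [proj('side',f(.075-.188*np.cos(th),y,.149+.188*np.sin(th))).round(1) for y in(.02,.09)],f(.075-.188*np.cos(th),.055,0).round(4))
crop('s30_full','bar',(320,205,360,245),16)
E
```

```text
1.5 [array([336.9, 210.4]), array([354.1, 220.6])] [0.6194 0.3259 0.    ]
1.57 [array([333.8, 211.9]), array([351. , 222.2])] [0.6324 0.3245 0.    ]
1.63 [array([331.1, 213.4]), array([348.4, 223.8])] [0.6437 0.3233 0.    ]
1.7 [array([328. , 215.4]), array([345.2, 226. ])] [0.6567 0.3219 0.    ]
```

View pics/bar.png

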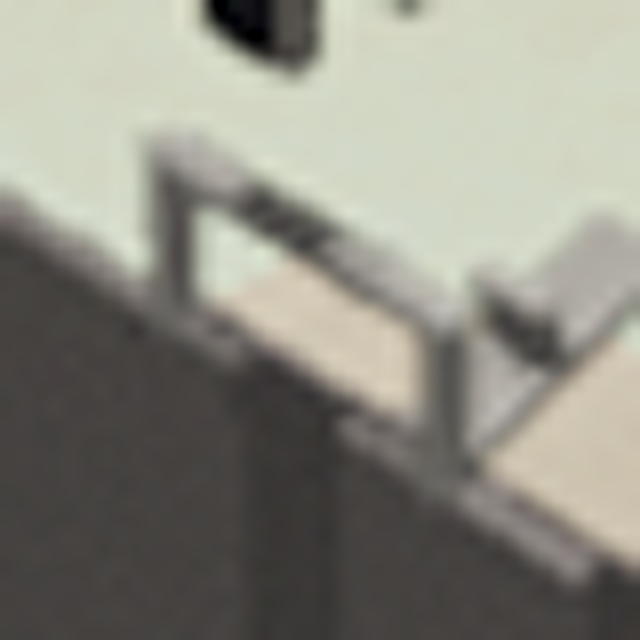

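The bar ends at side (330,214) and (348,225) put the lid at about 1.65 rad, with the bar at (0.647, 0.323). I'll descend and pinch.

```bash
python3 -m jog '[[-0.4,0.02,0.0025,0.002,0],[-0.4,0.045,0.0025,0.002,0],[-0.4,0.064,0.0025,0.002,0],[-0.4,0.064,0.0025,0.002,0],[-0.4,0.064,0.0025,0.002,0]]'
python3 -m jog '[[-0.95,0,0,0,0],[-0.95,0,0,0,0],[-0.95,0,0,0,0],[-0.95,0,0,0,0]]' 30
python3 - <<'E'
for i in range(1):
  import numpy as np
  t0=1.65
  for t in [1.6,1.5,1.4,1.3,1.2,1.1,1.0,.9,.8,.7,.6,.5,.4,.3,.2,.1,0.03,0]: print(t,'dx',round(.188*(np.sin(t0)-np.sin(t)),4),'dz',round(-.188*(np.cos(t)-np.cos(t0)),4))
E
```

```text
time_s: 41.9
position: [0.647, 0.3227, 0.3365]
tool_rot: [[0.005, 0.108, 0.994], [0.002, 0.994, -0.108], [-1.0, 0.003, 0.005]]
ft_force: [0.0, 0.2, 0.8]
grip_width: 0.0258
time_s: 42.3
position: [0.6472, 0.3232, 0.3364]
tool_rot: [[0.007, 0.107, 0.994], [0.002, 0.994, -0.107], [-1.0, 0.003, 0.006]]
ft_force: [0.6, -1.1, 6.3]
grip_width: 0.0086
1.6 dx -0.0005 dz -0.0094
1.5 dx -0.0001 dz -0.0282
1.4 dx 0.0021 dz -0.0468
1.3 dx 0.0063 dz -0.0652
1.2 dx 0.0122 dz -0.083
1.1 dx 0.0199 dz -0.1002
1.0 dx 0.0292 dz -0.1165
0.9 dx 0.0401 dz -0.1317
0.8 dx 0.0525 dz -0.1459
0.7 dx 0.0663 dz -0.1587
0.6 dx 0.0813 dz -0.17
0.5 dx 0.0973 dz -0.1799
0.4 dx 0.1142 dz -0.188
0.3 dx 0.1319 dz -0.1945
0.2 dx 0.1501 dz -0.1991
0.1 dx 0.1686 dz -0.2019
0.03 dx 0.1818 dz -0.2028
0 dx 0.1874 dz -0.2029
```

```bash
python3 -m jog '[[-0.95,0,0,-0.0094,0],[-0.95,0,0,-0.028,0],[-0.95,0.002,0,-0.047,0],[-0.95,0.006,0,-0.065,0],[-0.95,0.012,0,-0.083,0],[-0.95,0.02,0,-0.1,0],[-0.95,0.029,0,-0.1165,0],[-0.95,0.04,0,-0.132,0],[-0.95,0.0525,0,-0.146,0],[-0.95,0.0525,0,-0.146,0]]' 30
python3 - <<'E'
from h import *
f=frame((.5522,.2777),-.106)
t=.8
todo(np.append(f(.075-.188*np.cos(t),.055,0)[:2],.149+.188*np.sin(t)),83.9)
snap('side','s31',(270,140,430,280),5)
E
```

```text
time_s: 43.3
position: [0.5003, 0.3393, 0.2809]
tool_rot: [[0.0, 0.106, 0.994], [0.0, 0.994, -0.106], [-1.0, 0.0, 0.0]]
ft_force: [-4.4, -1.1, 0.8]
grip_width: 0.0088
 d [-0.0029 -0.0008  0.0022] yaw 0.0005 | cur psi 83.93 pos [0.5003 0.3393 0.2809] t 43.3 w 0.0088 q6 29.0
```

View pics/s31.png

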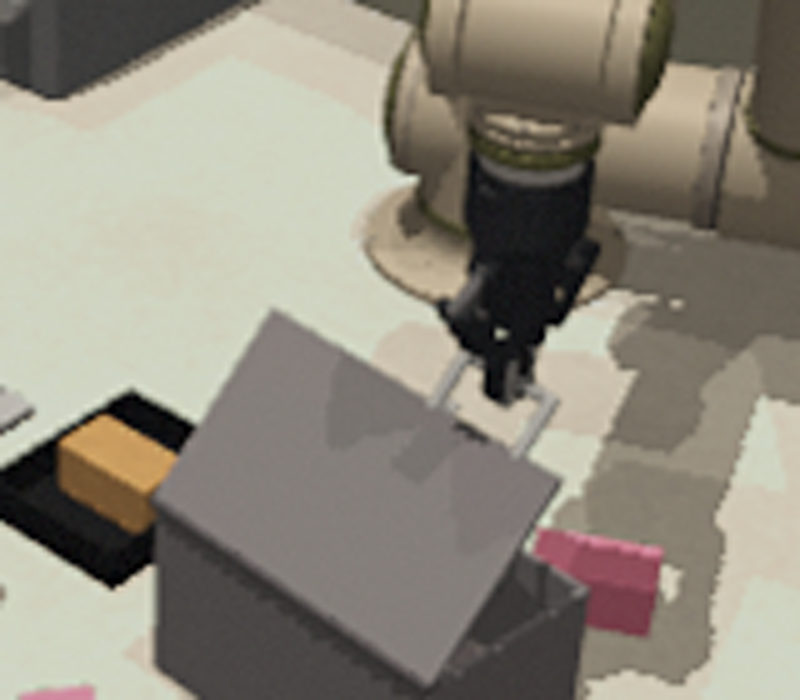

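```bash
python3 -m jog '[[-0.95,0.014,0,-0.013,0],[-0.95,0.029,0,-0.024,0],[-0.95,0.045,0,-0.034,0],[-0.95,0.062,0,-0.042,0],[-0.95,0.079,0,-0.048,0],[-0.95,0.097,0,-0.053,0],[-0.95,0.11,0,-0.055,0],[-0.95,0.122,0,-0.056,0],[-0.95,0.13,0,-0.057,0],[-0.95,0.135,0,-0.057,0],[-0.95,0.135,0,-0.057,0]]' 30
python3 - <<'E'
from h import *
snap('side','s32',(270,160,430,300),5)
o=env.observe();print(o['position'],o['ft_force'])
E
```

```text
time_s: 44.45
position: [0.4451, 0.3453, 0.1454]
tool_rot: [[-0.002, 0.107, 0.994], [0.0, 0.994, -0.107], [-1.0, -0.0, -0.002]]
ft_force: [-6.5, -0.8, -1.9]
grip_width: 0.0085
[0.44509559 0.34531845 0.14550145] [-5.59863316 -0.29688975 -3.15513419]
```

View pics/s32.png

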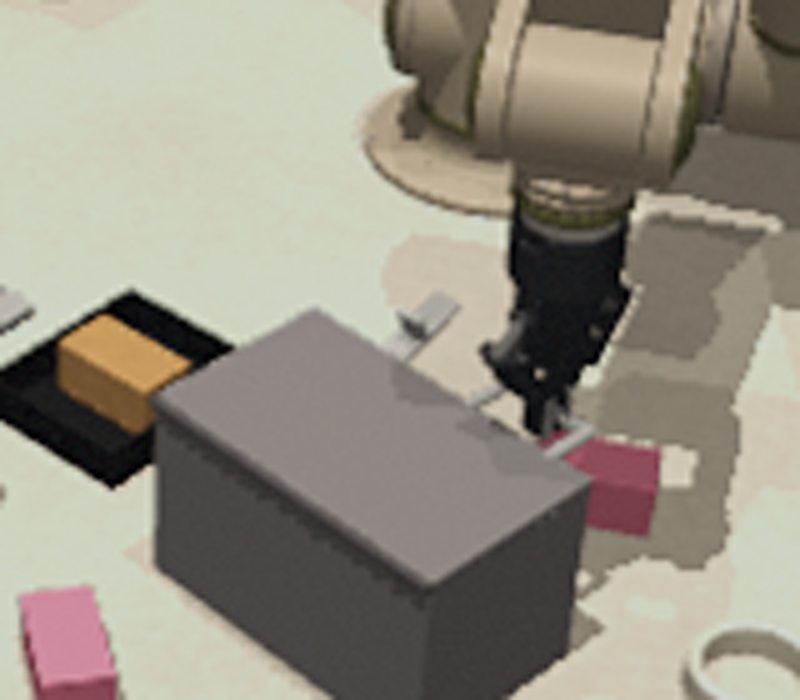

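```bash
python3 -m jog '[[-0.95,0.002,0,-0.001,0],[-0.95,0.004,0,-0.001,0],[-0.95,0.004,0,-0.001,0],[-0.95,0.004,0,-0.001,0]]' 30
```

```text
time_s: 44.9
position: [0.4451, 0.3454, 0.1435]
tool_rot: [[0.003, 0.107, 0.994], [0.001, 0.994, -0.107], [-1.0, 0.001, 0.003]]
ft_force: [-5.8, -5.1, 10.6]
grip_width: 0.0083
```

The reaction is now +10.6 N upward, so the lid is against its stop. I'll release and go to the latch.

```bash
python3 -m jog '[[-0.95,-0.003,0,0.001,0],[-0.3,-0.003,0,0.001,0],[-0.3,-0.003,0,0.001,0],[-0.3,-0.003,0,0.001,0],[-0.3,-0.03,0,0.001,0],[-0.3,-0.06,0,0.001,0],[-0.3,-0.09,0,0.001,0],[-0.3,-0.09,0,0.001,0]]'
python3 - <<'E'
from h import *
snap('side','s33',(300,190,400,270),8)
todo((.3927,.2196,.235),173.9)
f=frame((.5522,.2777),-.106)
for th in(1.1,1.2,1.3): print(th,[proj('side',f(-.085-.082*np.sin(th),y,.115+.082*np.cos(th))).round(1) for y in(-.086,-.064)])
E
```

```text
time_s: 45.7
position: [0.4468, 0.3461, 0.2361]
tool_rot: [[0.01, 0.107, 0.994], [0.005, 0.994, -0.107], [-1.0, 0.006, 0.009]]
ft_force: [0.2, 0.1, 0.5]
grip_width: 0.0296
 d [-0.002  -0.1311 -0.0395] yaw -1.5713 | cur psi 83.87 pos [0.446  0.3457 0.2337] t 45.75 w 0.0301 q6 31.9
1.1 [array([356.4, 217.1]), array([361.1, 219.8])]
1.2 [array([356.9, 218.5]), array([361.6, 221.2])]
1.3 [array([357.3, 220. ]), array([361.9, 222.7])]
```

View pics/s33.png

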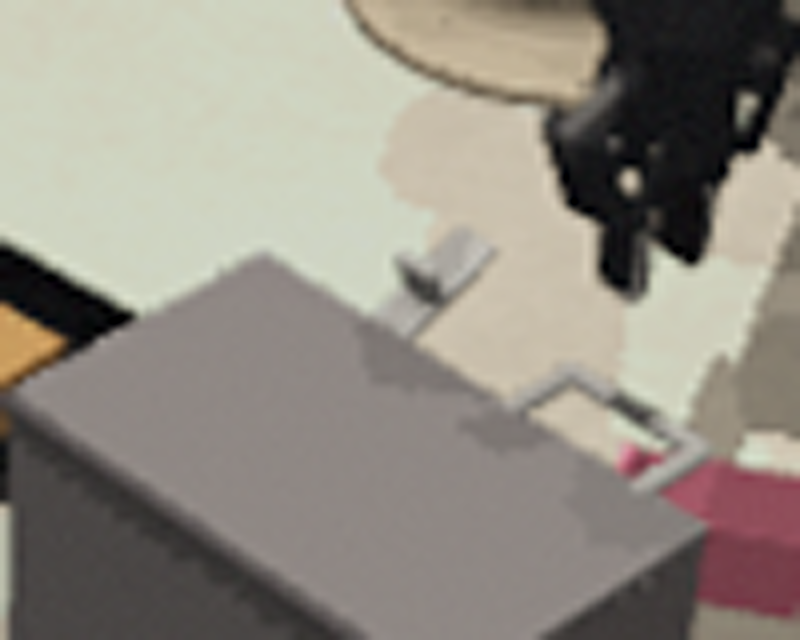

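The lever end is at side (357–362,218–221), so θ ≈ 1.2 rad, and the lid is flat. I'll go and pinch it.

```bash
python3 -m jog '[[0,-0.002,-0.03,-0.01,-0.15],[0,-0.002,-0.06,-0.02,-0.3],[0,-0.002,-0.09,-0.03,-0.45],[0,-0.002,-0.12,-0.038,-0.6],[0,-0.002,-0.131,-0.038,-0.75],[0,-0.002,-0.131,-0.038,-0.9],[0,-0.002,-0.131,-0.038,-1.05],[0,-0.002,-0.131,-0.038,-1.2],[0,-0.002,-0.131,-0.038,-1.35],[0,-0.002,-0.131,-0.038,-1.5],[0,-0.002,-0.131,-0.038,-1.571],[0,-0.002,-0.131,-0.038,-1.571],[0,-0.002,-0.131,-0.038,-1.571]]'
python3 -c "
from h import *
todo((.3945,.2195,.134),173.9)"
```

```text
time_s: 47.05
position: [0.3933, 0.2191, 0.2331]
tool_rot: [[0.001, -0.994, 0.109], [0.001, 0.109, 0.994], [-1.0, -0.001, 0.001]]
ft_force: [-0.0, 0.7, -0.7]
grip_width: 0.0429
 d [ 0.0991 -0.001   0.0005] yaw -0.0025 | cur psi 173.75 pos [0.3933 0.2191 0.2331] t 47.05 w 0.0429 q6 -69.8
```

```bash
python3 -m jog '[[0,0.03,-0.001,0,0],[0,0.06,-0.001,0,0],[0,0.085,-0.001,0,0],[0,0.098,-0.001,0,0],[0,0.098,-0.001,0,0],[-0.6,0.098,-0.001,0,0],[-0.6,0.098,-0.001,0,0],[-0.6,0.098,-0.001,0,0],[-0.6,0.098,-0.001,0,0]]' 30
python3 - <<'E'
from h import *
r=.0703;t0=1.2
for t in [1.1,1.0,.9,.8,.7,.6,.5,.4,.3,.2,.1,0,-.03]: print(t,round(-r*(np.cos(t)-np.cos(t0)),4),round(-r*(np.sin(t0)-np.sin(t)),4))
E
```

```text
time_s: 47.95
position: [0.395, 0.2197, 0.1365]
tool_rot: [[0.004, -0.994, 0.107], [0.003, 0.107, 0.994], [-1.0, -0.004, 0.003]]
ft_force: [-0.1, 5.5, 0.4]
grip_width: 0.0215
1.1 -0.0064 -0.0029
1.0 -0.0125 -0.0064
0.9 -0.0182 -0.0105
0.8 -0.0235 -0.0151
0.7 -0.0283 -0.0202
0.6 -0.0325 -0.0258
0.5 -0.0362 -0.0318
0.4 -0.0393 -0.0381
0.3 -0.0417 -0.0447
0.2 -0.0434 -0.0516
0.1 -0.0445 -0.0585
0 -0.0448 -0.0655
-0.03 -0.0448 -0.0676
```

```bash
python3 -m jog '[[-0.6,-0.0064,0,0,0],[-0.6,-0.0125,-0.006,0,0],[-0.6,-0.018,-0.0105,0,0],[-0.6,-0.0235,-0.015,0,0],[-0.6,-0.028,-0.02,0,0],[-0.6,-0.0325,-0.026,0,0],[-0.6,-0.036,-0.032,0,0],[-0.6,-0.039,-0.038,0,0],[-0.6,-0.0415,-0.045,0,0],[-0.6,-0.0434,-0.0515,0,0],[-0.6,-0.0445,-0.0585,0,0],[-0.6,-0.0448,-0.0655,0,0],[-0.6,-0.0448,-0.067,0,0],[-0.6,-0.0448,-0.067,0,0]]' 30
python3 - <<'E'
from h import *
snap('side','s34',(300,170,400,250),8)
o=env.observe();print(o['position'],o['ft_force'])
E
```

```text
time_s: 49.35
position: [0.4604, 0.2126, 0.1808]
tool_rot: [[0.0, -0.994, 0.107], [0.003, 0.107, 0.994], [-1.0, 0.0, 0.003]]
ft_force: [-2.9, 5.9, 0.3]
grip_width: 0.0212
[0.46036151 0.21264852 0.18086035] [-2.11441504  5.88030036 -0.67622557]
```

View pics/s34.png

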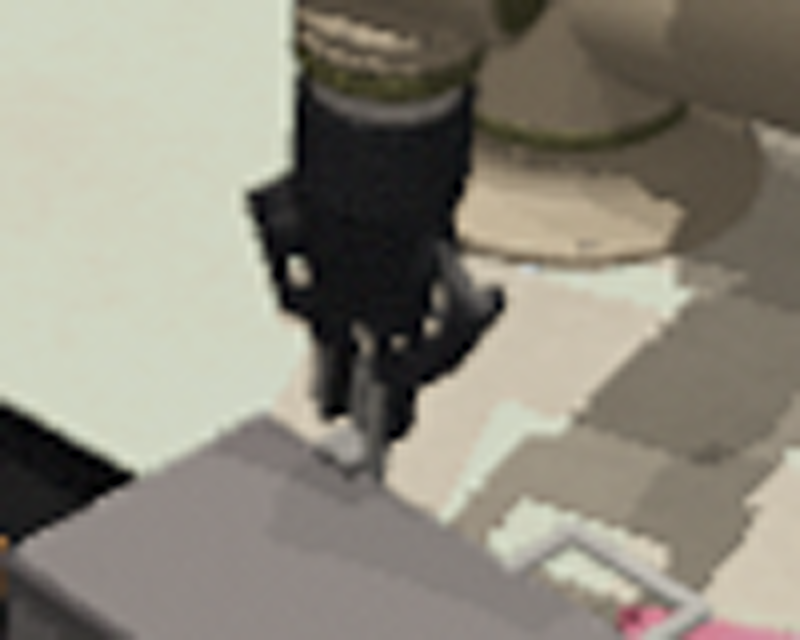

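```bash
python3 -m jog '[[0,0,0,0,0],[0,0,0,0,0],[0,0,0,0,0],[0,-0.03,0,0,0],[0,-0.07,0,0,0],[0,-0.1,0,0,0],[0,-0.12,0.04,0,0],[0,-0.12,0.08,0,0],[0,-0.12,0.1,0,0],[0,-0.12,0.1,0,0],[0,-0.12,0.1,0,0]]'
python3 - <<'E'
from h import *
snap('side','s35',(150,150,430,320),2.8)
snap('top','t35',(100,110,460,310),2.2)
crop('s35_full','s35l',(300,190,400,270),8)
E
```

```text
time_s: 50.5
position: [0.362, 0.2224, 0.3008]
tool_rot: [[0.003, -0.994, 0.107], [0.001, 0.107, 0.994], [-1.0, -0.003, 0.001]]
ft_force: [0.1, -0.7, -0.1]
grip_width: 0.0429
```

View pics/s35.png

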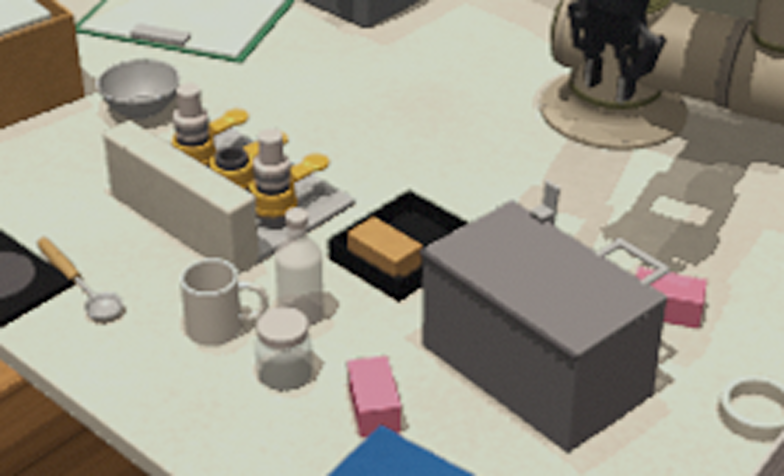

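View pics/t35.png

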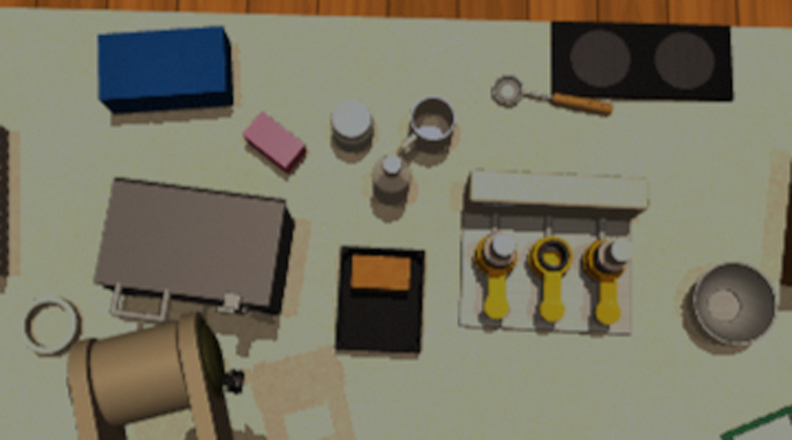

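View pics/s35l.png

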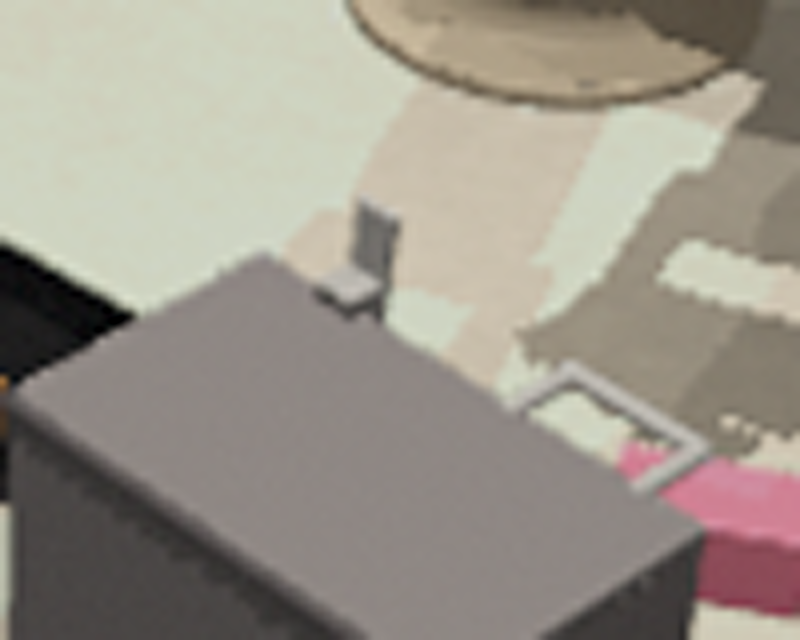

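The latch is upright with its hook over the closed lid, and both plugs are home. The carton has been knocked and now sits towards the back of the basket, at top (272,234). I'll measure it.

```bash
python3 - <<'E'
from fit import *
np.set_printoptions(precision=4,suppress=True)
crop('t35_full','t35b',(245,215,305,275),10); crop('s35_full','s35b',(260,205,320,265),10)
E
```

```text
(no output)
```

View pics/t35b.png

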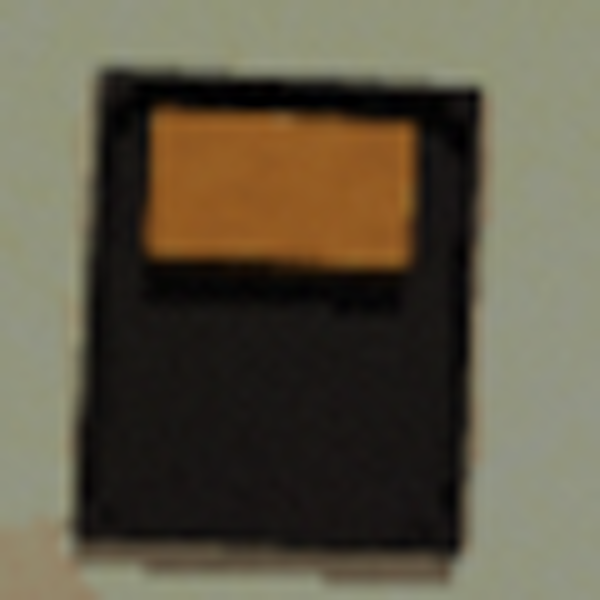

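View pics/s35b.png

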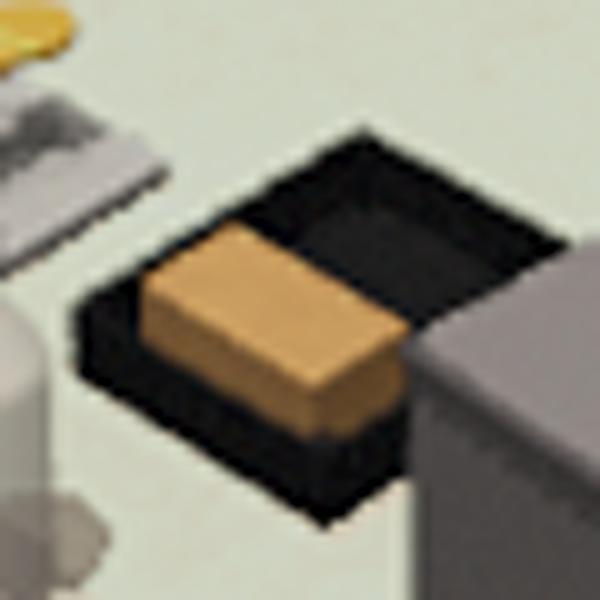

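```bash
python3 - <<'E'
from fit import *
np.set_printoptions(precision=4,suppress=True)
T=lambda pts,ox,oy,s:[(ox+(a+.5)/s-.5,oy+(b+.5)/s-.5) for a,b in pts]
Q=[(.025,.045,.049),(.025,-.045,.049),(-.025,-.045,.049),(-.025,.045,.049)]
c=[('top',*uv,q) for uv,q in zip(T([(150,107),(415,122),(412,270),(145,260)],245,215,10),Q)]
d=[('side',*uv,q) for uv,q in zip(T([(315,390),(142,280),(235,225),(407,328)],260,205,10),Q)]
for o in(c,d,c+d):
    p,r=fit(o,[.5,0,0]); print(p,np.degrees(p[2]),r.mean(0), np.hypot(*(p[:2]-[.4893,.004])))
B=[(.08,.0665,.035),(.08,-.0665,.035)]
todo((.526,.006,.30),90)
E
```

```text
[ 0.5279  0.0051 -0.0157] -0.9022857118986499 [0.0002 0.0078] 0.038635416594022934
[ 0.5292  0.0069 -0.0381] -2.1853044204859624 [0.001  0.0014] 0.03998108467311988
[ 0.5282  0.0056 -0.0243] -1.394360921169625 [-0.1178 -0.1686] 0.03888343186476713
 d [ 0.0005 -0.1858 -0.1975] yaw 1.4633 | cur psi 173.84 pos [0.3625 0.2223 0.3004] t 50.6 w 0.043 q6 -68.4
```

The carton lies flat on the basket floor, about 39 mm from the basket's centre (limit 55 mm). The basket wall caps it near 51 mm, so I'll leave it. Last check is the plugs and sleeves against the first picture.

```bash
python3 - <<'E'
from h import *
for m in((.556,-.3426),(.5588,-.1725)):
    for n in('top','side'): print(n,[proj(n,(*m,z)).round(1) for z in(.149,.107)])
a=cv2.imread('pics/side0.png');b=cv2.imread('pics/s35_full.png');c=cv2.imread('pics/t35_full.png')
x=np.hstack([a[175:230,200:270],b[175:230,200:270]])
cv2.imwrite('pics/f1.png',cv2.resize(x,None,fx=5.7,fy=5.7,interpolation=cv2.INTER_CUBIC))
crop('t35_full','f2',(305,205,395,265),8)
E
```

```text
top [array([382.5, 223.5]), array([379.1, 225.4])]
side [array([216.9, 181.4]), array([217.7, 190.4])]
top [array([328.9, 221.2]), array([327.1, 223.2])]
side [array([246.3, 197.7]), array([246.8, 207. ])]
```

View pics/f1.png

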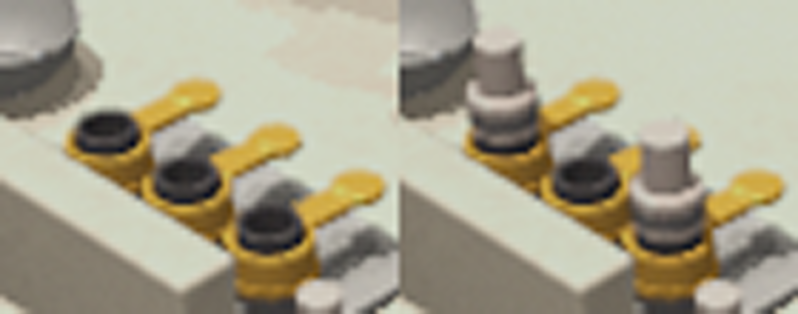

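View pics/f2.png

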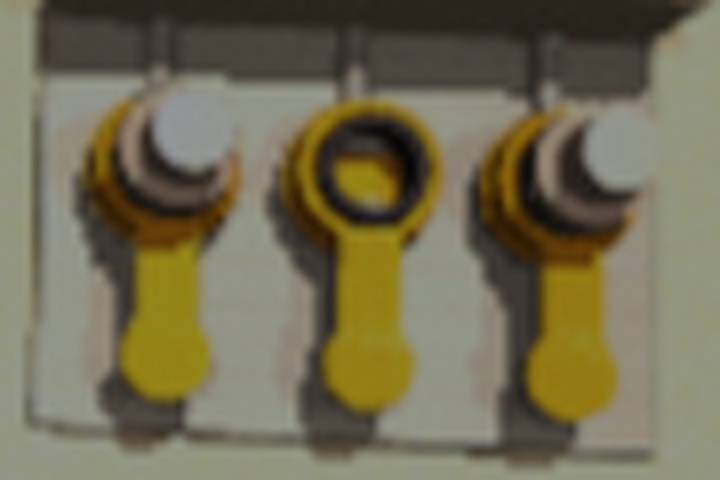

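The tops at top-view (328.7,221.2) and (382.2,223.5) match the home, upright prediction to within 0.3 px. All three pads are where they were at the start, and the robot is clear, so I'm handing in.

```bash
python3 -c "
from rig import env
print(env.close_job(), env.observe()['time_s'])"
```

```text
the job is handed in; nothing more can be done
the job is handed in; nothing more can be done
```

I handed the job in after about 51 s, with every step done; no verdict is reported.

- **Done:** The carton went into the basket, the latch was swung down and the lid opened to about 1.65 rad. The case held two cartridges; the middle pocket was empty. They went into couplers 2 and 0: I pushed each pad down until its plug dropped fully, then let the sleeve come back up. I then shut the lid and put the latch back upright.
- **Last checks:** The plug tops match the upright, home position to within 0.3 px in the top view, and all three pads are back where they started. The lid was pressed onto its stop, the latch hook is over its edge, the other items look undisturbed, and the robot is clear of everything.
- **Not as placed:** The carton was knocked to the back of the basket during the run. It lies flat about 39 mm from the basket's centre (limit 55 mm), so I left it there.
- **Measurement disagreements:** The two cameras put the station up to about 5 mm apart. Insertion forces at coupler 2 showed my first fit there was 1–2 mm off.

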